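# Put the porcelain kit away in its dust case, order kept

### The arm

A 6-joint arm with a two-finger parallel gripper is mounted at the origin on the work surface. World frame = base frame: x ahead of the robot, y to its left, z up, the work surface at z = 0. Lengths are in mm, angles in rad, forces in N, time in s.
With the tool pointing down it reaches from about 400 to 825 mm from the base axis. Payload 7 kg.
Tool frame: the origin (TCP) lies midway between the tips of the shut fingers; the grasp point (between the pads) lies 19 mm behind it; z points along the fingers, y is the direction in which the jaws open and shut (so a half turn about z gives the same grasp; the last joint's range is limited). The gripper opens to 85 mm and grips with 20 to 120 N. Pads are 22 mm wide; open, the fingers measure 114 mm over their backs; the gripper's body (76 mm by 85 mm) begins 54 mm behind the grasp point. The pads swing forward as they close: fully open they stand 13 mm farther back than shut.
Start: joints at [1.566, 0.359, 0.012, 0, -1.224, -0.288], TCP at [194.837, 646.246, 196.302] pointing down, gripper open.
Joint ranges: [-3.07, 3.07], [-1.43, 2.12], [-1.02, 1.25], [-3.03, 1.67], [-3.05, -0], [-3.03, 3.03]. Speed limits (rad/s): [2.39, 2.39, 3.01, 3.14, 3.14, 3.14].

### API

Orientations are given as a unit quaternion [w, x, y, z].
In Python, from workcell import bot gives the robot as it stands. The module is installed in compiled form; this text tells all that it offers.
- The arm moves only by the tool apply_moves, never from a script. Its arguments are lists of equal length, an entry for each row: "claw": the gripper's target within -1 to 1 (shut at 1, half-way at 0, fully open at -1); "translation": the shift along the tool's x, y, z in m, a list of three; "yaw": the turn about the tool's z in degrees. A call has exactly 8 rows; each row shifts and turns the commanded pose from where the row before left it, along the tool's axes as they then stand; what a row does not reach is not made up. A row lasts 1/12 s, in which the tool goes at most 41.7 mm and 7.16 degrees, less where a joint would pass 70% of its speed; a pose out of reach is approached as far as the arm can. A call is refused whole if a number of a shift passes 0.0417 or a number of a turn 7.16, either way. A call with a gripper value outside its range is refused whole. The fingers move at their own pace and stop on an object; the grip force is fixed at half the most. Time passes only in rows, so rows that do not move let the fingers close, or fill a call up. It gives the time, the measured TCP pose, the force and the opening at its end, in the units of the state.
- bot.sense(): the state, without advancing time (a new reading comes with each control period).
- bot.capture(name): name is "scene" or "top" or "wrist"; returns a dict with "color" (420x560x3 uint8, red, green, blue), "vfov" (degrees; the focal length in pixels is half the picture's height over the tangent of half this angle, whatever the lens; pixels are square), "cx", "cy" (the principal point, pixels), "k1" (the pictures are not rectified: a ray, as slopes to the right and down, at radius r is drawn at 1 + k1 r^2 times it, then the intrinsics apply), "position" and "rotation" of the camera in the world. Camera axes: x right, y down, z forward; pixel columns grow to the right and rows downward; lengths in mm; the calibration is good to about 2 mm. A picture is of the moment at which its call begins. There is no depth.
- bot.close_job(): hands the job in, once; it reports no verdict.
The state is a dict: "time_s": time; "joint_pos": joint angles; "joint_vel": joint speeds; "tau": joint torques, N m; "ee_pos": TCP position; "eef_rot": TCP orientation; "force": force on the tool from outside, world axes, zero at the start; "wrist_torque": the same for the moment, N m; "width": finger opening in mm.
Only numpy, scipy, OpenCV 4.12 (cv2) and the standard library are available. Lean on these libraries where they do the work, as an engineer would, in place of code of your own. Each camera call takes 0.05 s, during which the arm holds its last target.

### The job

The day's layering is done: open the clear lid of the dust case fully so that it stays up, then put the four containers from the open rack away in the case, one in the middle of each cell, upright, in the same left-to-right order in which they stand in the rack. Do not tip any over, and when all four are in, close the lid fully.

Things in the scene. Friction and masses are not known exactly. Their poses are not given: they have to be found in the camera images.
- paste_pot_mid (a point): A squat paste pot, 40 mm diameter, 34 mm tall: white below, a wide ribbed grey screw lid as wide as the pot on top; loose, stands upright in a bay of the open rack, 25 mm or more free of its neighbours. The point is its centre, 17 mm above its foot; z up its axis.
- powder_jar_mid (a point): A wide powder jar, 42 mm diameter, 42 mm tall: white body, shoulder, narrower black screw cap (33 mm); loose, stands upright in a bay of the open rack, 25 mm or more free of its neighbours. The point is its centre, 21 mm above its foot; z up its axis.
- stain_jar_mid (a point): A slim stain jar, 34 mm diameter, 46 mm tall: white body, aluminium cap (30 mm); loose, stands upright in a bay of the open rack, 25 mm or more free of its neighbours. The point is its centre, 23 mm above its foot; z up its axis.
- liquid_bottle_mid (a point): A small amber liquid bottle, 27 mm diameter up to 32 mm above its foot, 50 mm tall: narrow black nozzle cap on top (17 mm and less); loose, stands upright in a bay of the open rack, 25 mm or more free of its neighbours. The point is its centre, 25 mm above its foot; z up its axis.
- cell0_mat (a point): Leftmost (largest y) cell of the dust case: dark rubber mat 70 x 60 mm. Point: centre of its top, 10 mm above the bench; x to the hinge, y left along the row, z up. Cells lie 70 mm apart along the case's y; ribs 3 mm above the mats part them.
- cell1_mat (a point): Second from left cell of the dust case: dark rubber mat 70 x 60 mm. Point: centre of its top, 10 mm above the bench; x to the hinge, y left along the row, z up. Case walls, 4 mm thick, rise 52 mm above the mats; inner faces 42 mm in front (-x) of and 50 mm behind (+x) the row of cell centres, and 60 mm beyond the end cells' centres.
- cell2_mat (a point): Third from left cell of the dust case: dark rubber mat 70 x 60 mm. Point: centre of its top, 10 mm above the bench; x to the hinge, y left along the row, z up. The open rack stands beside the case, left or right: board 90 x 300 mm, top 14 mm above the bench, 4 bays 70 mm apart with ribs 3 mm high; guard rods 41 mm before and behind its row, up to 27 mm above the bench; end cheeks 30 mm high, 150 mm from its middle.
- cell3_mat (a point): Rightmost (smallest y) cell of the dust case: dark rubber mat 70 x 60 mm. Point: centre of its top, 10 mm above the bench; x to the hinge, y left along the row, z up. The rack's row and the case's row each run within about 0.2 rad of the world y axis. Left is +y.
- lid (a joint): Hinge of the case's clear lid (338 x 96 x 4 mm, 0.22 kg): 0 shut, 1.75 rad fully open at its stop, leaning back, where it stays by its weight; let go before upright (1.57) it sinks slowly shut (damped). Axis along the case's y, 56 mm behind (+x) the row of cell centres, 52 mm above the mats.
- lid_tab (a point): Black pull tab, middle of the lid's front edge: 22 mm wide (along the hinge), 6 mm thick, 45 mm long. Point: its grip point, 24 mm out from the lid's edge, 126 mm from the hinge axis, 65 mm above the bench when shut. x to the hinge, y along the hinge, z out of the lid's top; turn with the lid. Pinched across its width from above it pivots in the fingers, which can stay pointing down.

How it is judged (in metres and radians):
On the way, in this order (a step that is already met when the one before it is completed fails the run):
1. the lid is open past upright (over 1.6 rad) (value of joint lid above 1.6 rad), for 0.2 s.
2. with the lid still up, each cell has a container standing in it, in the order of the rack (value of joint lid above 1.5 rad and horizontal distance between any of paste_pot_mid, powder_jar_mid, stain_jar_mid, liquid_bottle_mid and cell0_mat below 0.02 m and horizontal distance between any of paste_pot_mid, powder_jar_mid, stain_jar_mid, liquid_bottle_mid and cell1_mat below 0.02 m and horizontal distance between any of paste_pot_mid, powder_jar_mid, stain_jar_mid, liquid_bottle_mid and cell2_mat below 0.02 m and horizontal distance between any of paste_pot_mid, powder_jar_mid, stain_jar_mid, liquid_bottle_mid and cell3_mat below 0.02 m and height (world z) of paste_pot_mid between 0.023 and 0.031 m and height (world z) of powder_jar_mid between 0.027 and 0.035 m and height (world z) of stain_jar_mid between 0.029 and 0.037 m and height (world z) of liquid_bottle_mid between 0.031 and 0.039 m and angle between each of paste_pot_mid, powder_jar_mid, stain_jar_mid, liquid_bottle_mid's own z axis and vertical below 0.1 rad and distance of paste_pot_mid from where it was at the start of the episode between 0.307 and 0.376 m and distance of powder_jar_mid from where it was at the start of the episode between 0.307 and 0.376 m and distance of stain_jar_mid from where it was at the start of the episode between 0.307 and 0.376 m and distance of liquid_bottle_mid from where it was at the start of the episode between 0.307 and 0.376 m), for 0.2 s.
At the end, for the whole second after the job is handed in: One container in each cell: within 20 mm of the mat's centre, foot on the mat within 4 mm, upright within 0.1 rad; same left-to-right order as in the rack (each 307 to 376 mm from its start, which only its own cell is); all at rest, released; lid shut (below 0.04 rad) (horizontal distance between any of paste_pot_mid, powder_jar_mid, stain_jar_mid, liquid_bottle_mid and cell0_mat below 0.02 m and horizontal distance between any of paste_pot_mid, powder_jar_mid, stain_jar_mid, liquid_bottle_mid and cell1_mat below 0.02 m and horizontal distance between any of paste_pot_mid, powder_jar_mid, stain_jar_mid, liquid_bottle_mid and cell2_mat below 0.02 m and horizontal distance between any of paste_pot_mid, powder_jar_mid, stain_jar_mid, liquid_bottle_mid and cell3_mat below 0.02 m and height (world z) of paste_pot_mid between 0.023 and 0.031 m and height (world z) of powder_jar_mid between 0.027 and 0.035 m and height (world z) of stain_jar_mid between 0.029 and 0.037 m and height (world z) of liquid_bottle_mid between 0.031 and 0.039 m and angle between each of paste_pot_mid, powder_jar_mid, stain_jar_mid, liquid_bottle_mid's own z axis and vertical below 0.1 rad and distance of paste_pot_mid from where it was at the start of the episode between 0.307 and 0.376 m and distance of powder_jar_mid from where it was at the start of the episode between 0.307 and 0.376 m and distance of stain_jar_mid from where it was at the start of the episode between 0.307 and 0.376 m and distance of liquid_bottle_mid from where it was at the start of the episode between 0.307 and 0.376 m and linear speed of each of paste_pot, powder_jar, stain_jar, liquid_bottle below 0.02 m/s and value of joint lid below 0.04 rad); the robot touches nothing.
It fails at once if a container is tipped over (more than 0.6 rad) (angle between any of paste_pot_mid, powder_jar_mid, stain_jar_mid, liquid_bottle_mid's own z axis and vertical above 0.6 rad).
It also fails if it takes over 120 s, if anything falls off the work surface, if the arm or the gripper's body presses on something with over 40 N, if the wrist force passes 120 N, or if a joint passes its speed limit or range.

## Working session

There is one attempt and no reset: what is moved stays moved. The work goes in short steps, Python scripts to look and compute and a tool call to move; the robot and the scene stay as the last step left them, time stands still between calls to the robot, and variables do not carry over. Pictures are saved under pics/ and viewed, and the job is handed in when it is done.

Besides the shell and the picture viewer there is one more tool, called by a JSON object that holds its "op" and its "data", one argument or row to a line. apply_moves: Moves the arm, as the interface text tells. Its arguments: {"type":"object","properties":{"claw":{"type":"array"},"translation":{"type":"array"},"yaw":{"type":"array"}},"required":["claw","translation","yaw"]}

```bash
mkdir -p pics; cat > h.py <<'E'
import numpy as np, cv2
from workcell import bot
def cap(n,f):
    c=bot.capture(n); cv2.imwrite('pics/'+f,c['color'][:,:,::-1]); return c
def ray(c,u,v):
    f=c['color'].shape[0]/2/np.tan(np.radians(c['vfov'])/2)
    d=np.array([(u-c['cx'])/f,(v-c['cy'])/f]); s=d.copy()
    for _ in range(30): s=d/(1+c['k1']*(s@s))
    R=np.array(c['rotation'])
    return np.array(c['position']),R@np.array([s[0],s[1],1.])
def onz(c,u,v,z):
    p,d=ray(c,u,v); return p+d*(z-p[2])/d[2]
def proj(c,P):
    R=np.array(c['rotation']); q=R.T@(np.array(P)-np.array(c['position'])); s=q[:2]/q[2]
    f=c['color'].shape[0]/2/np.tan(np.radians(c['vfov'])/2)
    return s*(1+c['k1']*(s@s))*f+np.array([c['cx'],c['cy']])
E
python3 - <<'E'
from h import *
print(bot.sense())
for n in ['scene','top','wrist']:
    c=cap(n,n+'0.png'); print(n,{k:np.array(v).round(3).tolist() for k,v in c.items() if k!='color'})
    import pickle; pickle.dump(c,open(n+'0.pkl','wb'))
E
```

```text
{'time_s': 0.0, 'joint_pos': array([ 1.56609831e+00,  3.59399045e-01,  1.10740867e-02, -3.39805781e-04,
       -1.22406383e+00, -2.88129894e-01]), 'joint_vel': array([-0.00025586,  0.00156415, -0.00135888, -0.00023087, -0.00251348,
       -0.00057527]), 'tau': array([-4.99954167e-04, -5.83322060e+01,  2.93424350e+01,  6.93680003e+00,
       -6.04060799e-03,  7.09664690e-06]), 'ee_pos': array([194.7054711 , 645.76859967, 195.36433273]), 'eef_rot': array([ 8.10809352e-04,  9.89291841e-01, -1.45948598e-01, -4.56832127e-05]), 'force': array([ 0.40672173, -0.25394668, -0.17719472]), 'wrist_torque': array([0.01770679, 0.00901965, 0.03548254]), 'width': 85.32537408708505}
scene {'vfov': 42.624, 'cx': 277.581, 'cy': 204.039, 'k1': -0.05, 'position': [991.585, 716.857, 663.86], 'rotation': [-0.127, 0.259, 0.846, -0.449]}
top {'vfov': 44.221, 'cx': 277.503, 'cy': 205.751, 'k1': -0.121, 'position': [428.641, 25.53, 1103.601], 'rotation': [-0.033, 0.716, -0.696, 0.042]}
wrist {'vfov': 62.347, 'cx': 284.951, 'cy': 201.47, 'k1': -0.05, 'position': [275.935, 621.204, 372.724], 'rotation': [-0.099, -0.588, 0.792, 0.132]}
```

```bash
python3 - <<'E'
s=open('h.py').read()
s=s.replace("R=np.array(c['rotation'])","R=rot(c['rotation'])")
s=s.replace("def cap(","from scipy.spatial.transform import Rotation\ndef rot(q): return Rotation.from_quat([q[1],q[2],q[3],q[0]]).as_matrix()\ndef cap(",1)
open('h.py','w').write(s)
E
```

```text
(no output)
```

View pics/scene0.png

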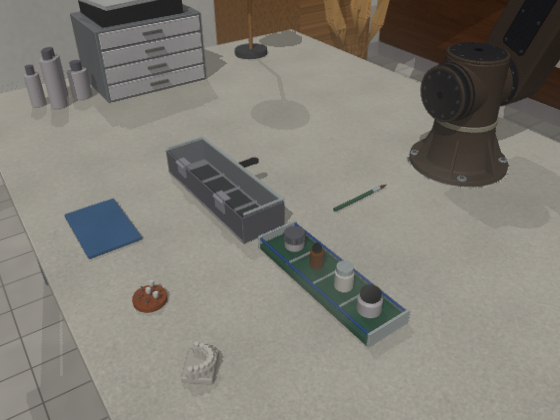

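View pics/top0.png

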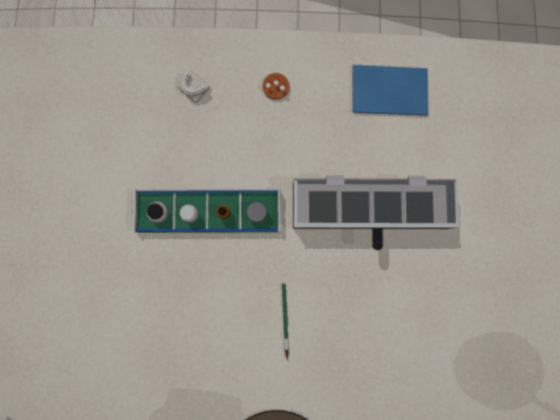

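View pics/wrist0.png

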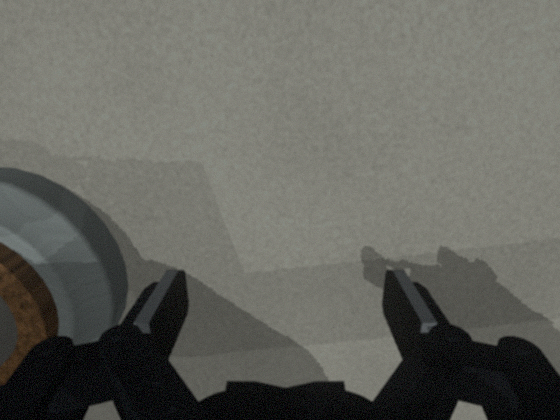

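```bash
python3 - <<'E'
from h import *
import pickle
c=pickle.load(open('top0.pkl','rb')); im=c['color']
crop=im[170:260,125:470][:,:,::-1]
cv2.imwrite('pics/crop0.png',cv2.resize(crop[:, :165],None,fx=4.8,fy=4.8,interpolation=cv2.INTER_CUBIC))
cv2.imwrite('pics/crop1.png',cv2.resize(crop[:, 160:],None,fx=4.2,fy=4.2,interpolation=cv2.INTER_CUBIC))
E
```

```text
(no output)
```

View pics/crop0.png

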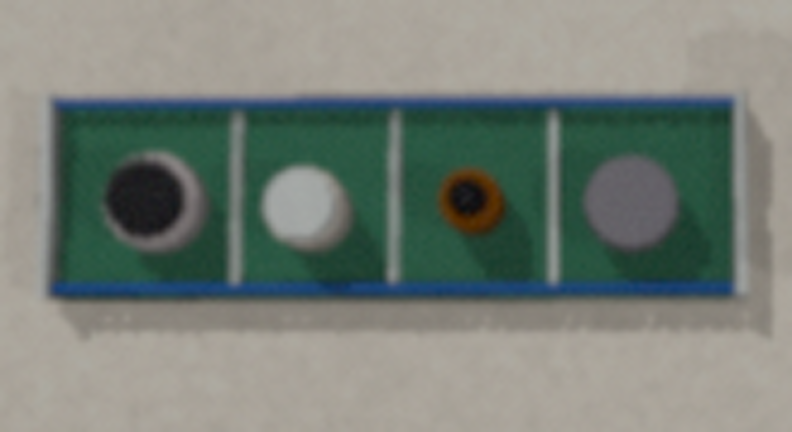

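View pics/crop1.png

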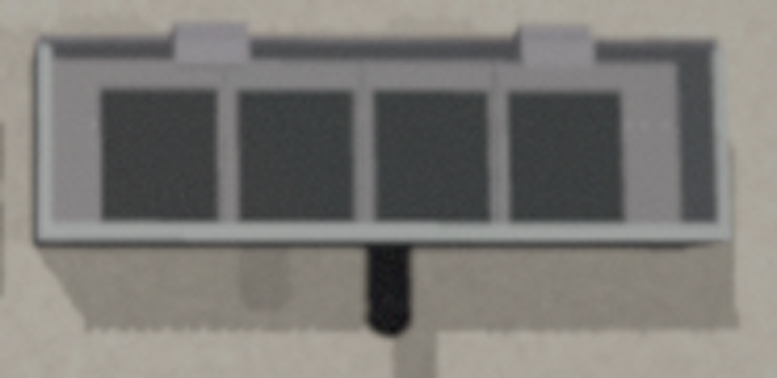

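```bash
python3 - <<'E'
from h import *
import pickle
c=pickle.load(open('top0.pkl','rb')); im=c['color']
def P0(x,y,z): return onz(c,125+(x+.5)/4.8-.5,170+(y+.5)/4.8-.5,z)[:2].round(1)
def P1(x,y,z): return onz(c,285+(x+.5)/4.2-.5,170+(y+.5)/4.2-.5,z)[:2].round(1)
print('powder',P0(145,200,56),'body foot-ish'); print('stain',P0(299,206,60));print('bottle',P0(466,197,64),P0(472,203,46));print('paste',P0(631,202,48))
for n,q in {'m0':[(101,89),(217,89),(101,220),(217,220)],'m1':[(239,90),(353,90),(239,220),(353,220)],'m2':[(374,91),(488,91),(374,221),(488,221)],'m3':[(509,91),(621,91),(511,221),(623,221)]}.items():
    print(n,[P1(*a,10).tolist() for a in q])
print('rim outer corners',[P1(*a,62).tolist() for a in [(38,38),(716,40),(36,242),(730,240)]])
print('tab end',P1(389,336,65),'sides',P1(367,300,65),P1(410,300,65),P1(367,250,65),P1(410,250,65))
print('rack outer',[P0(*a,27).tolist() for a in[(50,100),(737,100),(50,293),(737,293)]])
E
```

```text
powder [521.4 263.7] body foot-ish
stain [520.4 197. ]
bottle [525.9 126. ] [525.1 125.1]
paste [527.3  57. ]
m0 [[578.9, -52.8], [580.7, -112.0], [512.1, -54.2], [513.8, -113.1]]
m1 [[580.5, -123.3], [582.3, -182.0], [514.1, -124.3], [515.7, -182.6]]
m2 [[582.1, -192.8], [584.0, -252.1], [515.5, -193.4], [517.1, -252.2]]
m3 [[584.3, -263.1], [586.2, -322.1], [517.4, -264.2], [518.9, -322.8]]
rim outer corners [[595.8, -17.9], [605.7, -354.1], [496.7, -19.3], [506.7, -360.3]]
tab end [ 455.9 -190.2] sides [ 472.9 -179.3] [ 473.4 -200.3] [ 497.  -179.1] [ 497.5 -200.1]
rack outer [[566.8, 315.0], [575.5, 12.7], [481.9, 310.2], [490.9, 10.3]]
```

```bash
python3 - <<'E'
from h import *
import pickle
c=pickle.load(open('wrist0.pkl','rb'))
for p in [(0,330),(125,280),(280,210),(280,50),(420,260)]:
  print(p,[onz(c,*p,z).round() for z in (0,200)])
print(rot(c['rotation']).round(2))
E
```

```text
(0, 330) [array([  87., 1085.,    0.]), array([189., 836., 200.])]
(125, 280) [array([111., 879.,   0.]), array([200., 741., 200.])]
(280, 210) [array([144., 666.,   0.]), array([215., 642., 200.])]
(280, 50) [array([307., 616.,   0.]), array([290., 619., 200.])]
(420, 260) [array([ 33., 522.,   0.]), array([163., 575., 200.])]
[[-0.29 -0.9  -0.31]
 [-0.96  0.27  0.09]
 [ 0.    0.33 -0.95]]
```

```bash
cat >> h.py <<'E'
def head(q):
    R=rot(q); return np.degrees(np.arctan2(R[1,0],R[0,0])),R
def plan(wps,start=None,claw=-0.4,maxs=36.,maxr=7.0):
    """wps list of (x,y,z,heading_deg or None); prints rows"""
    s=bot.sense(); p=np.array(s['ee_pos']); h,R=head(s['eef_rot'])
    print('t',round(s['time_s'],2),'p',p.round(1),'h',round(h,2),'tilt z',R[:,2].round(3),'w',round(s['width'],1),'F',np.round(s['force'],1))
    T=[];Y=[]
    for w in wps:
        q=np.array(w[:3],float); hh=h if w[3] is None else w[3]
        dh=(hh-h+180)%360-180
        if len(w)>4: dh=w[4]
        n=int(max(np.ceil(np.linalg.norm(q-p)/maxs),np.ceil(abs(dh)/maxr),1))
        for i in range(n):
            a=np.radians(h+dh*i/n); d=(q-p)/n
            X=np.array([np.cos(a),np.sin(a)]);Yv=np.array([np.sin(a),-np.cos(a)])
            T.append([round(float(X@d[:2])/1000,4),round(float(Yv@d[:2])/1000,4),round(float(-d[2])/1000,4)]); Y.append(round(-dh/n,2))
        p=q;h=hh
    for i in range(0,len(T),8): print(len(T[i:i+8]),str(T[i:i+8]).replace(' ',''),Y[i:i+8])
E
python3 -c "
from h import *
plan([(430,330,200,-60),(477.5,-190,180,-178.5)])"
```

```text
t 0.15 p [194.7 645.9 195.6] h -16.78 tilt z [-0.    -0.001 -1.   ] w 85.3 F [0.4 0.4 0.1]
8 [[0.0288,0.0213,-0.0004],[0.0302,0.0193,-0.0004],[0.0314,0.0172,-0.0004],[0.0325,0.015,-0.0004],[0.0335,0.0127,-0.0004],[0.0343,0.0104,-0.0004],[0.0349,0.008,-0.0004],[0.0354,0.0056,-0.0004]] [np.float64(3.93), np.float64(3.93), np.float64(3.93), np.float64(3.93), np.float64(3.93), np.float64(3.93), np.float64(3.93), np.float64(3.93)]
8 [[0.0357,0.0032,-0.0004],[0.0358,0.0007,-0.0004],[0.0358,-0.0017,-0.0004],[0.0279,0.0129,0.0012],[0.0292,0.0094,0.0012],[0.0302,0.0058,0.0012],[0.0306,0.0021,0.0012],[0.0307,-0.0017,0.0012]] [np.float64(3.93), np.float64(3.93), np.float64(3.93), 6.97, 6.97, 6.97, 6.97, 6.97]
8 [[0.0302,-0.0054,0.0012],[0.0294,-0.009,0.0012],[0.0281,-0.0125,0.0012],[0.0263,-0.0158,0.0012],[0.0242,-0.0189,0.0012],[0.0217,-0.0217,0.0012],[0.019,-0.0242,0.0012],[0.0159,-0.0263,0.0012]] [6.97, 6.97, 6.97, 6.97, 6.97, 6.97, 6.97, 6.97]
4 [[0.0126,-0.028,0.0012],[0.0091,-0.0293,0.0012],[0.0055,-0.0302,0.0012],[0.0017,-0.0307,0.0012]] [6.97, 6.97, 6.97, 6.97]
```

{"op": "apply_moves", "data": {
  "claw": [0,0,0,0,0,0,0,0],
  "translation": [
    [0.029,0.021,0],
    [0.03,0.019,0],
    [0.031,0.017,0],
    [0.0325,0.015,0],
    [0.0335,0.013,0],
    [0.034,0.01,0],
    [0.035,0.008,0],
    [0.035,0.006,0]
  ],
  "yaw": [4,4,4,4,4,4,4,4]
}}

```text
time_s: 0.82
ee_pos: [365.1, 415.2, 196.3]
eef_rot: [0.0, 0.91, -0.414, -0.0]
force: [0.7, 0.5, -0.1]
width: 42.5
```

{"op": "apply_moves", "data": {
  "claw": [0,0,0,0,0,0,0,0],
  "translation": [
    [0.036,0.003,0],
    [0.036,0.001,0],
    [0.036,-0.002,0],
    [0.028,0.013,0.001],
    [0.029,0.009,0.001],
    [0.03,0.006,0.001],
    [0.031,0.002,0.001],
    [0.031,-0.002,0.001]
  ],
  "yaw": [4,4,4,7,7,7,7,7]
}}

```text
time_s: 1.48
ee_pos: [440.1, 174.5, 191.2]
eef_rot: [-0.0, -0.668, 0.744, 0.0]
force: [1.0, -0.3, -0.0]
width: 42.8
```

```bash
python3 -c "
from h import *
plan([(477.5,-190,180,-178.5)]);print(bot.sense()['joint_pos'].round(2))"
```

```text
t 1.48 p [440.1 174.5 191.2] h -96.12 tilt z [-0. -0. -1.] w 42.8 F [ 1.  -0.3 -0. ]
8 [[0.0299,-0.0063,0.0009],[0.0289,-0.0099,0.0009],[0.0275,-0.0132,0.0009],[0.0257,-0.0164,0.0009],[0.0236,-0.0194,0.0009],[0.0211,-0.0221,0.0009],[0.0183,-0.0244,0.0009],[0.0153,-0.0264,0.0009]] [np.float64(6.87), np.float64(6.87), np.float64(6.87), np.float64(6.87), np.float64(6.87), np.float64(6.87), np.float64(6.87), np.float64(6.87)]
4 [[0.012,-0.0281,0.0009],[0.0085,-0.0293,0.0009],[0.005,-0.0301,0.0009],[0.0013,-0.0305,0.0009]] [np.float64(6.87), np.float64(6.87), np.float64(6.87), np.float64(6.87)]
[ 0.79  0.02 -0.42 -0.   -1.12 -0.9 ]
```

{"op": "apply_moves", "data": {
  "claw": [0,0,0,0,0,0,0,0],
  "translation": [
    [0.03,-0.006,0.001],
    [0.029,-0.01,0.001],
    [0.0275,-0.013,0.001],
    [0.0255,-0.0165,0.001],
    [0.0235,-0.0195,0.001],
    [0.021,-0.022,0.001],
    [0.0185,-0.0245,0.001],
    [0.015,-0.0265,0.001]
  ],
  "yaw": [6.9,6.9,6.9,6.9,6.9,6.9,6.9,6.9]
}}

```text
time_s: 2.15
ee_pos: [466.0, -68.2, 183.3]
eef_rot: [0.0, -0.248, 0.969, 0.0]
force: [1.7, -0.6, 0.2]
width: 42.8
```

{"op": "apply_moves", "data": {
  "claw": [0,0,0,0,0,0,0,0],
  "translation": [
    [0.012,-0.028,0.001],
    [0.0085,-0.0295,0.001],
    [0.005,-0.03,0.001],
    [0.001,-0.0305,0.001],
    [0,0,0],
    [0,0,0],
    [0,0,0],
    [0,0,0]
  ],
  "yaw": [6.9,6.9,6.9,6.9,0,0,0,0]
}}

```text
time_s: 2.82
ee_pos: [478.9, -187.5, 179.3]
eef_rot: [-0.0, -0.013, 1.0, 0.0]
force: [-0.3, -1.3, -0.5]
width: 43.1
```

```bash
python3 -c "
from h import *
plan([(477.5,-190,120,-178.5)]);print(bot.sense()['joint_pos'].round(2))
cap('wrist','w1.png');cap('scene','s1.png');c=cap('top','t1.png')"
```

```text
t 2.82 p [ 478.9 -187.5  179.3] h -178.49 tilt z [-0.  0. -1.] w 43.1 F [-0.3 -1.3 -0.5]
2 [[0.0008,-0.0012,0.0296],[0.0008,-0.0012,0.0296]] [np.float64(0.01), np.float64(0.01)]
[ 0.01  0.11 -0.36 -0.   -1.1  -1.55]
```

View pics/w1.png

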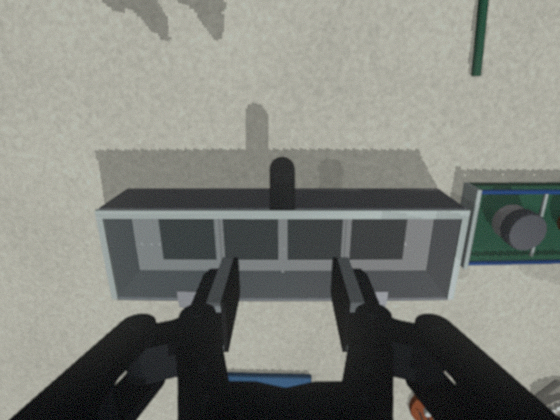

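View pics/s1.png

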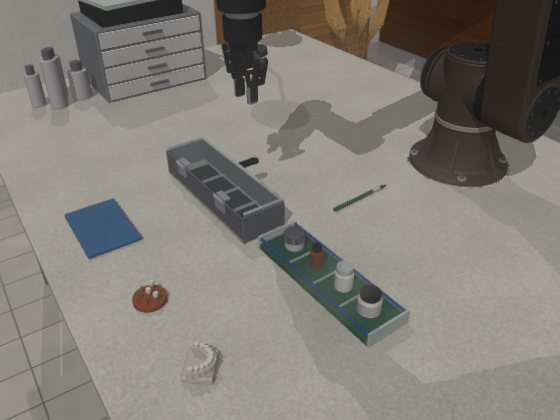

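```bash
python3 -c "
from h import *
c=bot.capture('wrist')
for p in [(283,157),(283,206),(270,190),(295,190)]: print(p,onz(c,*p,68).round(1))
for p in [(101,211),(468,211)]: print(p,onz(c,*p,64).round(1))
for p in [(159,219),(407,219),(159,260),(405,260),(524,226)]: print(p,onz(c,*p,10 if p[0]<500 else 48).round(1))
"
```

```text
(283, 157) [ 455.6 -190.3   68. ]
(283, 206) [ 499.6 -189.3   68. ]
(270, 190) [ 485.1 -200.9   68. ]
(295, 190) [ 484.5 -179.2   68. ]
(101, 211) [ 510.4 -355.6   64. ]
(468, 211) [501.4 -20.1  64. ]
(159, 219) [ 539.1 -323.1   10. ]
(407, 219) [531.9 -54.5  10. ]
(159, 260) [ 589.3 -327.9   10. ]
(405, 260) [581.7 -49.5  10. ]
(524, 226) [521.5  49.8  48. ]
```

{"op": "apply_moves", "data": {
  "claw": [0,0,0,0,0,0,0,0],
  "translation": [
    [0.004,-0.0025,0.03],
    [0,0,0.03],
    [0,0,0.03],
    [0,0,0.02],
    [0,0,0.015],
    [0,0,0.007],
    [0,0,0],
    [0,0,0]
  ],
  "yaw": [0,0,0,0,0,0,0,0]
}}

```text
time_s: 3.68
ee_pos: [475.5, -190.5, 47.8]
eef_rot: [0.0, -0.013, 1.0, -0.0]
force: [0.8, 1.2, 0.5]
width: 42.5
```

{"op": "apply_moves", "data": {
  "claw": [0.3,0.6,1,1,1,1,1,1],
  "translation": [
    [0,0,0],
    [0,0,0],
    [0,0,0],
    [0,0,0],
    [0,0,0],
    [0,0,0],
    [0,0,0],
    [0,0,0]
  ],
  "yaw": [0,0,0,0,0,0,0,0]
}}

```text
time_s: 4.35
ee_pos: [475.1, -190.8, 47.3]
eef_rot: [0.0, -0.012, 1.0, -0.0]
force: [-0.6, 0.1, -0.0]
width: -0.4
```

```bash
python3 - <<'E'
from h import *
s=bot.sense();p=s['ee_pos'];print(p.round(1),s['width'],s['force'])
# hinge in case frame; current grip g = TCP + (0,0,19)
ax=np.array([0.9997,0.026,0]); 
H=np.array([547.5,-188.1,62])+56*ax
g=p+[0,0,19]; r0=np.array([(g-H)@ax,g[2]-62]); r=np.hypot(*r0); a0=np.arctan2(r0[1],-r0[0]); print('r',r,'a0',a0)
th=np.arange(0,1.73+.001,1.72/24)
P=[np.array([-r*np.cos(a0+t),r*np.sin(a0+t)]) for t in th]
D=np.diff(P,axis=0)
for i,d in enumerate(D): print(i,round(th[i+1],2),'tx %.4f tz %.4f'%(-d[0]/1000,-d[1]/1000))
E
```

```text
[ 475.1 -190.8   47.3] -0.36568013997806137 [-0.56421869  0.10804493 -0.03408143]
r 128.4955281512591 a0 0.033808186789384694
0 0.07 tx -0.0006 tz -0.0092
1 0.14 tx -0.0013 tz -0.0091
2 0.22 tx -0.0019 tz -0.0090
3 0.29 tx -0.0026 tz -0.0088
4 0.36 tx -0.0032 tz -0.0086
5 0.43 tx -0.0038 tz -0.0084
6 0.5 tx -0.0044 tz -0.0081
7 0.57 tx -0.0050 tz -0.0077
8 0.64 tx -0.0055 tz -0.0074
9 0.72 tx -0.0060 tz -0.0070
10 0.79 tx -0.0065 tz -0.0065
11 0.86 tx -0.0070 tz -0.0060
12 0.93 tx -0.0074 tz -0.0055
13 1.0 tx -0.0078 tz -0.0050
14 1.08 tx -0.0081 tz -0.0044
15 1.15 tx -0.0084 tz -0.0038
16 1.22 tx -0.0086 tz -0.0032
17 1.29 tx -0.0088 tz -0.0026
18 1.36 tx -0.0090 tz -0.0019
19 1.43 tx -0.0091 tz -0.0013
20 1.5 tx -0.0092 tz -0.0006
21 1.58 tx -0.0092 tz 0.0000
22 1.65 tx -0.0092 tz 0.0007
23 1.72 tx -0.0091 tz 0.0014
```

```bash
python3 -c "
from h import *
cap('wrist','w2.png');c=cap('scene','s2.png');cv2.imwrite('pics/s2c.png',cv2.resize(c['color'][80:260,150:350][:,:,::-1],None,fx=3,fy=3));cap('top','t2.png')"
```

```text
(no output)
```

View pics/w2.png

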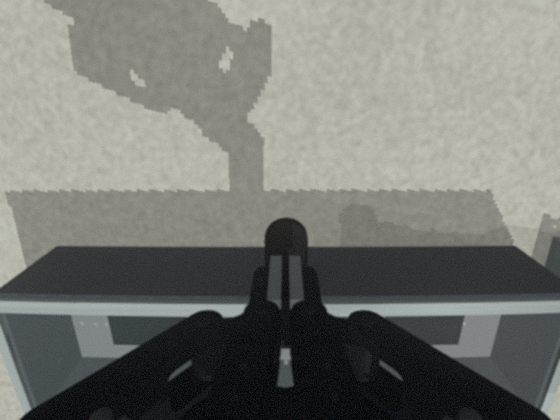

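View pics/s2c.png

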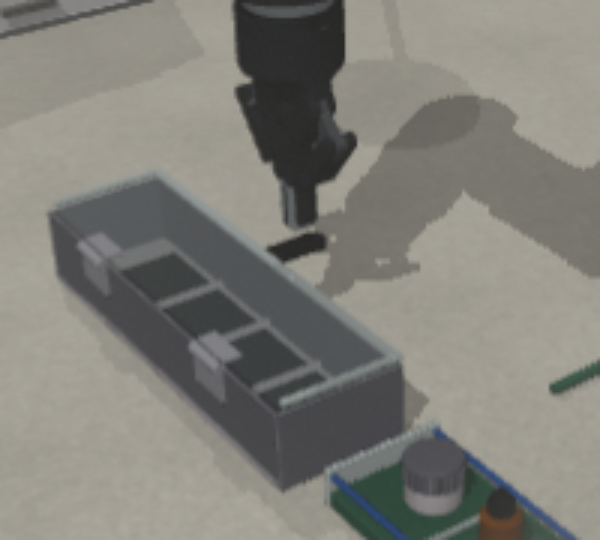

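View pics/t2.png

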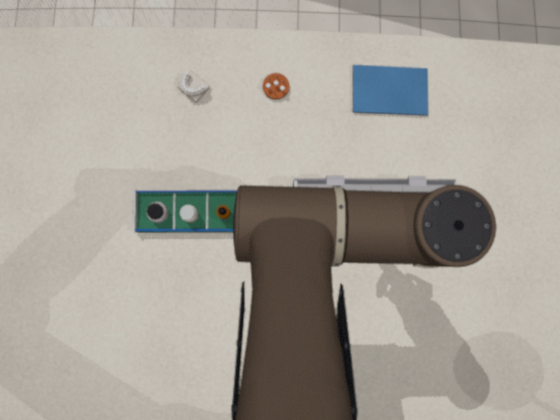

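```bash
python3 -c "
from h import *
c=bot.capture('scene')
for P in [(475,-190.8,47.3),(475,-190.8,65),(475,-190.8,85),(477,-190,65),(456,-190,65),(475,-190,66+22)]: print(P,proj(c,P))
c=bot.capture('wrist')
for P in [(475,-190.8,47.3),(456,-190,65)]: print(P,proj(c,P))
print(c['position'],bot.sense()['ee_pos'],bot.sense()['joint_pos'])
"
```

```text
(475, -190.8, 47.3) [250.99587713 168.62647558]
(475, -190.8, 65) [250.64432821 161.78140043]
(475, -190.8, 85) [250.24059994 153.91066341]
(477, -190, 65) [250.06054739 162.18764771]
(456, -190, 65) [258.08295895 159.48440802]
(475, -190, 88) [250.36684463 152.86160155]
(475, -190.8, 47.3) [286.11708585 239.2300396 ]
(456, -190, 65) [288.80241578 219.74546728]
[ 391.37794824 -193.36837156  224.52265486] [ 475.1071913  -190.7434121    47.25916808] [ 2.22190542e-03  2.45065572e-01 -5.37440346e-01 -4.89122420e-06
 -7.88385290e-01 -1.54814652e+00]
```

```bash
python3 -c "
from h import *
c=bot.capture('wrist')
for z in (47,60,70,80,90): print(z,proj(c,(475,-190.8,z)),proj(c,(464,-191,z)))
im=c['color'][200:400,200:380][:,:,::-1].astype(float); im=np.clip(im*3,0,255).astype('uint8')
cv2.imwrite('pics/w2c.png',cv2.resize(im,None,fx=3,fy=3))
c=bot.capture('scene')
im=c['color'][80:200,200:300][:,:,::-1].astype(float); im=np.clip(im*2.5,0,255).astype('uint8')
cv2.imwrite('pics/s2d.png',cv2.resize(im,None,fx=5,fy=5,interpolation=cv2.INTER_CUBIC))
"
```

```text
47 [286.11150148 238.99676408] [286.26190241 220.87340578]
60 [286.16895531 249.55552001] [286.33101431 230.4178256 ]
70 [286.21856126 258.68532024] [286.39087419 238.69451161]
80 [286.27373097 268.85374179] [286.45765726 247.93945403]
90 [286.33543768 280.24546871] [286.53262035 258.33071036]
```

View pics/w2c.png

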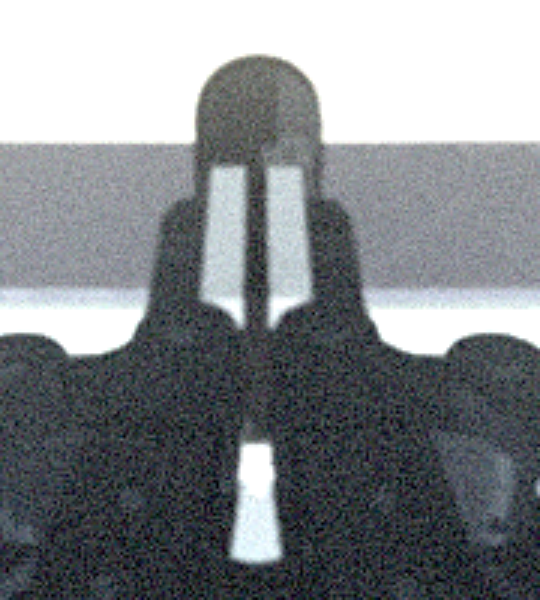

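View pics/s2d.png

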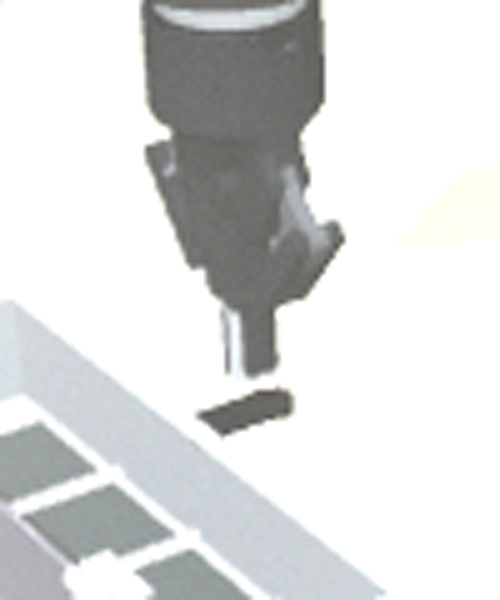

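```bash
python3 -c "
from h import *
cs=bot.capture('scene');cw=bot.capture('wrist')
p1,d1=ray(cs,255,154.4);p2,d2=ray(cw,301,255)
A=np.stack([d1,-d2],1);t=np.linalg.lstsq(A,p2-p1,rcond=None)[0]
print(p1+d1*t[0],p2+d2*t[1], bot.sense()['ee_pos'])
"
```

```text
[ 466.35691499 -184.89920203   83.67303085] [ 465.72641167 -184.34125882   83.3766249 ] [ 475.12713245 -190.75151557   47.27399007]
```

{"op": "apply_moves", "data": {
  "claw": [0,0,0,0,0,0,0,0],
  "translation": [
    [0,0,0],
    [0,0,0],
    [0,0,0],
    [0,0,0],
    [0,0,0.01],
    [0,0,0.01],
    [0,0.0005,0.01],
    [0,0,0.007]
  ],
  "yaw": [0,0,0,0,0,0,0,0]
}}

```text
time_s: 5.47
ee_pos: [474.2, -190.1, 8.5]
eef_rot: [-0.001, -0.012, 1.0, 0.0]
force: [-0.5, -0.9, 1.0]
width: 42.8
```

{"op": "apply_moves", "data": {
  "claw": [0.2,0.4,0.6,1,1,1,1,1],
  "translation": [
    [0,0,0],
    [0,0,0],
    [0,0,0],
    [0,0,0],
    [0,0,0],
    [0,0,0],
    [0,0,0],
    [0,0,0]
  ],
  "yaw": [0,0,0,0,0,0,0,0]
}}

```text
time_s: 6.13
ee_pos: [474.9, -190.4, 10.4]
eef_rot: [-0.0, -0.012, 1.0, -0.0]
force: [-1.6, -3.3, -1.2]
width: 20.3
```

```bash
python3 -c "
from h import *
cs=cap('scene','s3.png');cap('wrist','w3.png')
im=cs['color'][80:200,200:300][:,:,::-1].astype(float); im=np.clip(im*2.5,0,255).astype('uint8')
cv2.imwrite('pics/s3d.png',cv2.resize(im,None,fx=5,fy=5,interpolation=cv2.INTER_CUBIC))
"
```

```text
(no output)
```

View pics/s3d.png

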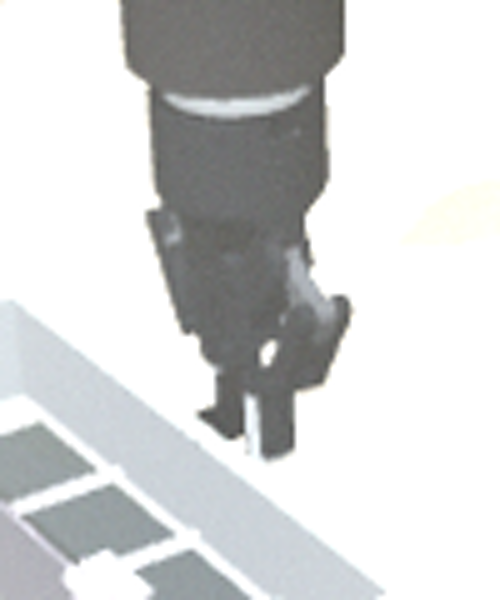

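View pics/w3.png

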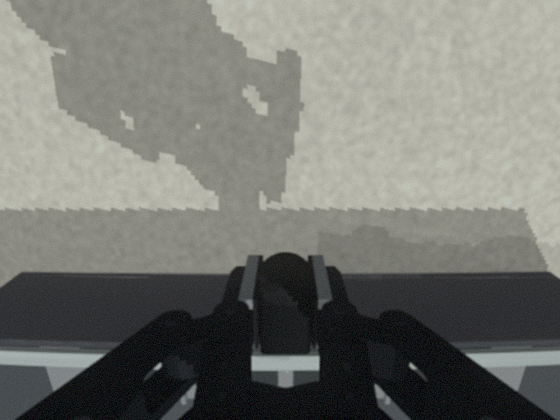

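{"op": "apply_moves", "data": {
  "claw": [1,1,1,1,1,1,1,1],
  "translation": [
    [-0.0005,0,-0.009],
    [-0.0013,0,-0.009],
    [-0.002,0,-0.009],
    [-0.0026,0,-0.009],
    [-0.0032,0,-0.0086],
    [-0.0038,0,-0.0084],
    [-0.0044,0,-0.008],
    [-0.005,0,-0.0078]
  ],
  "yaw": [0,0,0,0,0,0,0,0]
}}

```text
time_s: 6.9
ee_pos: [497.7, -189.8, 79.7]
eef_rot: [-0.0, -0.012, 1.0, -0.0]
force: [1.8, -5.6, -7.7]
width: 20.1
```

```bash
python3 -c "
from h import *
s=bot.sense();print(s['ee_pos'],s['force'],s['width'])
cs=cap('scene','s4.png')"
```

```text
[ 497.74425579 -189.75638238   79.74894062] [ 1.80824306 -5.60747696 -7.67492978] 20.122531845792324
```

View pics/s4.png

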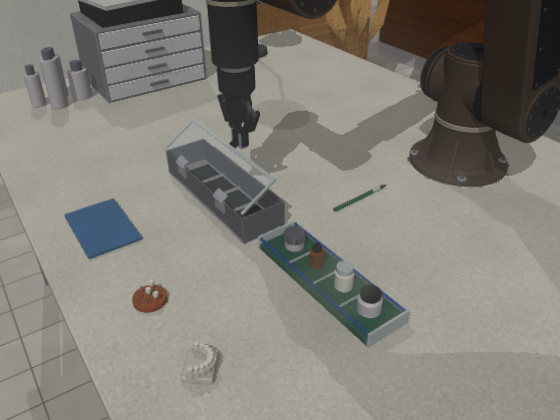

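Lid is lifting with the tab pinched. Continue along the arc, shift of y −0.026 rad slope ignored (tool x follows the case).

{"op": "apply_moves", "data": {
  "claw": [1,1,1,1,1,1,1,1],
  "translation": [
    [-0.0055,0,-0.0074],
    [-0.006,0,-0.007],
    [-0.0065,0,-0.0065],
    [-0.007,0,-0.006],
    [-0.0074,0,-0.0055],
    [-0.0078,0,-0.005],
    [-0.008,0,-0.0044],
    [-0.0084,0,-0.0038]
  ],
  "yaw": [0,0,0,0,0,0,0,0]
}}

```text
time_s: 7.62
ee_pos: [552.8, -188.3, 124.3]
eef_rot: [-0.002, -0.012, 1.0, 0.0]
force: [-6.1, -5.5, -3.2]
width: 20.4
```

```bash
python3 -c "
from h import *
s=bot.sense();p=s['ee_pos'];print(p,s['force'],s['width'])
ax=np.array([0.9997,0.026,0]);H=np.array([547.5,-188.1,62])+56*ax
g=p+[0,0,55];d=[(g-H)@ax,g[2]-62];print(np.hypot(*d),np.arctan2(d[1],-d[0]))"
```

```text
[ 552.76749165 -188.34384559  124.28494889] [-6.05655702 -5.47982662 -3.20887215] 20.36460507113924
127.79195108244289 1.1624542031904936
```

{"op": "apply_moves", "data": {
  "claw": [1,1,1,1,1,1,1,1],
  "translation": [
    [-0.0086,0,-0.0032],
    [-0.0088,0,-0.0026],
    [-0.009,0,-0.002],
    [-0.009,0,-0.0013],
    [-0.0092,0,-0.0006],
    [-0.0092,0,0],
    [-0.0092,0,0.0007],
    [-0.009,0,0.0014]
  ],
  "yaw": [0,0,0,0,0,0,0,0]
}}

```text
time_s: 8.28
ee_pos: [626.1, -186.5, 132.4]
eef_rot: [-0.001, -0.012, 1.0, 0.0]
force: [-3.0, -2.0, 1.2]
width: 20.8
```

```bash
python3 -c "
from h import *
s=bot.sense();p=s['ee_pos'];print(p,s['force'],s['width'])
ax=np.array([0.9997,0.026,0]);H=np.array([547.5,-188.1,62])+56*ax
g=p+[0,0,55];d=[(g-H)@ax,g[2]-62];print(np.hypot(*d),np.arctan2(d[1],-d[0]))
cap('scene','s5.png')"
```

```text
[ 626.11133117 -186.49796536  132.44444414] [-2.95309637 -2.02743123  1.16380484] 20.772646215455055
127.46844906891438 1.749237788381707
```

View pics/s5.png

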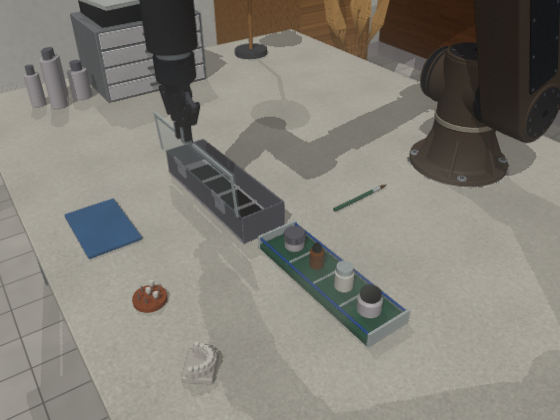

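{"op": "apply_moves", "data": {
  "claw": [0,0,0,0,0,0,0,0],
  "translation": [
    [0,0,0],
    [0,0,0],
    [0,0,0],
    [0,0,-0.002],
    [0,0,-0.02],
    [0,0,-0.025],
    [0,0,-0.03],
    [0,0,0]
  ],
  "yaw": [0,0,0,0,0,0,0,0]
}}

```text
time_s: 9.0
ee_pos: [629.6, -187.2, 216.7]
eef_rot: [0.005, -0.013, 1.0, -0.001]
force: [0.1, -1.6, 1.8]
width: 42.6
```

```bash
python3 -c "
from h import *
c=cap('top','t6.png');cap('scene','s6.png')
plan([(560,-100,210,-178.4),(527,57,150,-178.4)])"
```

```text
t 9.1 p [ 627.5 -186.3  211.6] h -178.56 tilt z [ 0.005  0.    -1.   ] w 42.8 F [-0.8  0.8 -0.1]
8 [[0.0163,0.022,0.0004],[0.0163,0.022,0.0004],[0.0163,0.022,0.0004],[0.0163,0.022,0.0004],[0.0057,0.0316,0.012],[0.0057,0.0316,0.012],[0.0057,0.0316,0.012],[0.0057,0.0316,0.012]] [np.float64(-0.04), np.float64(-0.04), np.float64(-0.04), np.float64(-0.04), -0.0, -0.0, -0.0, -0.0]
1 [[0.0057,0.0316,0.012]] [-0.0]
```

View pics/s6.png

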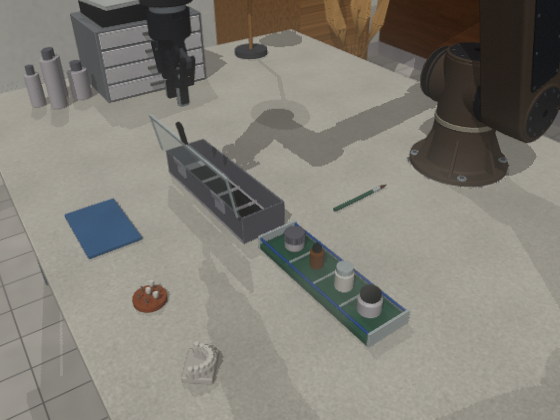

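View pics/t6.png

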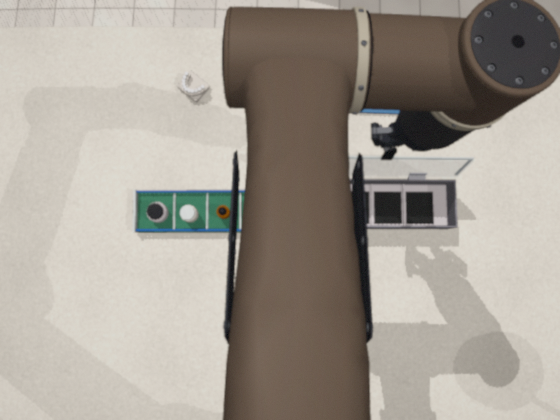

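{"op": "apply_moves", "data": {
  "claw": [-0.18,-0.18,-0.18,-0.18,-0.18,-0.18,-0.18,-0.18],
  "translation": [
    [0.016,0.022,0],
    [0.016,0.022,0],
    [0.016,0.022,0],
    [0.016,0.022,0],
    [0.006,0.032,0.012],
    [0.006,0.032,0.012],
    [0.006,0.032,0.012],
    [0.006,0.032,0.012]
  ],
  "yaw": [0,0,0,0,0,0,0,0]
}}

```text
time_s: 9.77
ee_pos: [532.0, 28.5, 160.4]
eef_rot: [-0.0, -0.012, 1.0, 0.0]
force: [0.9, 0.9, 0.1]
width: 50.1
```

{"op": "apply_moves", "data": {
  "claw": [-0.18,-0.18,-0.18,-0.18,-0.18,-0.18,-0.18,-0.18],
  "translation": [
    [0.006,0.032,0.012],
    [0,0,0],
    [0,0,0],
    [0,0,0],
    [0,0,0],
    [0,0,0],
    [0,0,0],
    [0,0,0]
  ],
  "yaw": [0,0,0,0,0,0,0,0]
}}

```text
time_s: 10.43
ee_pos: [526.5, 58.4, 149.5]
eef_rot: [0.0, -0.012, 1.0, 0.0]
force: [-0.5, 0.5, 0.0]
width: 50.2
```

```bash
python3 -c "
from h import *
cap('wrist','w7.png');cap('scene','s7.png')
plan([(527.3,57,60,-178.4),(527.3,57,-10,-178.4)],maxs=30)"
```

```text
t 10.53 p [526.5  58.6 149.4] h -178.63 tilt z [ 0.  0. -1.] w 50.7 F [ 0.3 -0.5 -0.5]
6 [[-0.0003,-0.0006,0.0298],[-0.0003,-0.0006,0.0298],[-0.0003,-0.0006,0.0298],[0.0,0.0,0.0233],[0.0,0.0,0.0233],[0.0,0.0,0.0233]] [np.float64(-0.08), np.float64(-0.08), np.float64(-0.08), -0.0, -0.0, -0.0]
```

View pics/s7.png

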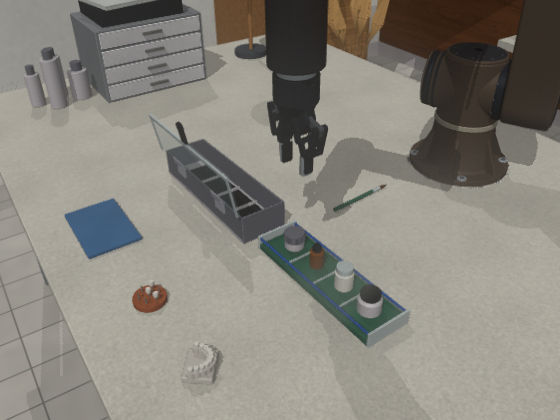

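View pics/w7.png

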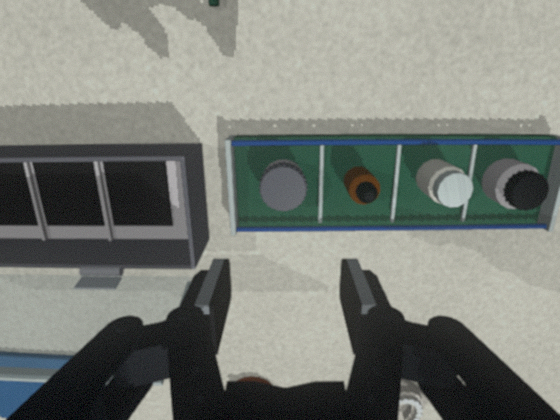

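```bash
python3 -c "
from h import *
c=bot.capture('wrist')
for n,u,v,z in [('paste',284,187,48),('bot',368,192,64),('stain',454,188,60),('powder',526,189,56)]: print(n,onz(c,u,v,z).round(1))
for p in [(233,140),(233,230),(556,140)]: print(onz(c,*p,27).round(1))
c=bot.capture('scene')
for n,u,v,z in [('paste',294,232,48),('bot',317,245,64),('stain',345,267,60),('powder',371,293,56)]: print(n,onz(c,u,v,z).round(1))
"
```

```text
paste [526.2  57.1  48. ]
bot [523.9 123.9  64. ]
stain [520.  194.9  60. ]
powder [520.4 259.2  56. ]
[491.2  12.2  27. ]
[575.9  10.1  27. ]
[482.7 297.9  27. ]
paste [530.2  56.8  48. ]
bot [530.4 128.3  64. ]
stain [524.  198.8  60. ]
powder [526.9 268.2  56. ]
```

{"op": "apply_moves", "data": {
  "claw": [-0.18,-0.18,-0.18,-0.18,-0.18,-0.18,-0.18,-0.18],
  "translation": [
    [-0.0005,-0.0016,0.03],
    [0,0,0.03],
    [0,0,0.03],
    [0,0,0.03],
    [0,0,0.02],
    [0,0,0.012],
    [0,0,0.007],
    [0,0,0]
  ],
  "yaw": [0,0,0,0,0,0,0,0]
}}

```text
time_s: 11.3
ee_pos: [526.0, 57.1, -11.1]
eef_rot: [-0.001, -0.012, 1.0, -0.001]
force: [-0.1, 0.2, 0.1]
width: 49.8
```

{"op": "apply_moves", "data": {
  "claw": [-0.18,0,0.3,1,1,1,1,1],
  "translation": [
    [0,0,0],
    [0,0,0],
    [0,0,0],
    [0,0,0],
    [0,0,0],
    [0,0,0],
    [0,0,0],
    [0,0,0]
  ],
  "yaw": [0,0,0,0,0,0,0,0]
}}

```text
time_s: 11.97
ee_pos: [527.9, 57.9, -8.2]
eef_rot: [0.001, -0.013, 1.0, 0.0]
force: [-1.8, -0.0, 6.1]
width: 38.1
```

```bash
python3 -c "
from h import *
cap('scene','s8.png');plan([(527,57,70,-178.5),(550.2,-293,70,-178.5)])"
```

```text
t 12.02 p [527.8  57.9  -8.2] h -178.55 tilt z [ 0.002  0.001 -1.   ] w 38.1 F [-1.4 -0.4  7.1]
8 [[0.0003,-0.0003,-0.0261],[0.0003,-0.0003,-0.0261],[0.0003,-0.0003,-0.0261],[-0.0014,-0.035,-0.0],[-0.0014,-0.035,-0.0],[-0.0014,-0.035,-0.0],[-0.0014,-0.035,-0.0],[-0.0014,-0.035,-0.0]] [np.float64(-0.02), np.float64(-0.02), np.float64(-0.02), -0.0, -0.0, -0.0, -0.0, -0.0]
5 [[-0.0014,-0.035,-0.0],[-0.0014,-0.035,-0.0],[-0.0014,-0.035,-0.0],[-0.0014,-0.035,-0.0],[-0.0014,-0.035,-0.0]] [-0.0, -0.0, -0.0, -0.0, -0.0]
```

View pics/s8.png

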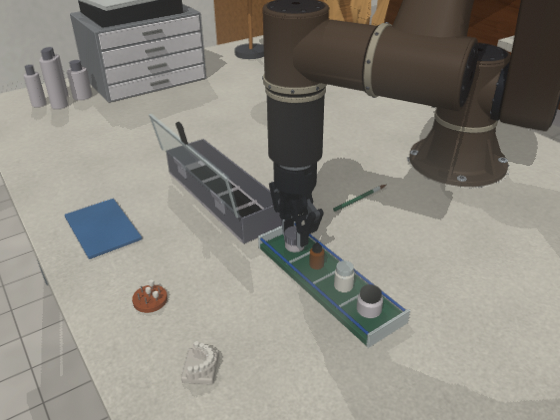

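{"op": "apply_moves", "data": {
  "claw": [1,1,1,1,1,1,1,1],
  "translation": [
    [0,0,-0.015],
    [0,0,-0.025],
    [0,0,-0.025],
    [0,0,-0.02],
    [-0.0005,-0.01,0],
    [-0.0011,-0.025,0],
    [-0.0014,-0.032,0],
    [-0.0014,-0.032,0]
  ],
  "yaw": [0,0,0,0,0,0,0,0]
}}

```text
time_s: 12.68
ee_pos: [533.7, -42.0, 75.7]
eef_rot: [0.001, -0.013, 1.0, 0.0]
force: [0.1, -1.0, -1.1]
width: 37.9
```

{"op": "apply_moves", "data": {
  "claw": [1,1,1,1,1,1,1,1],
  "translation": [
    [-0.0014,-0.032,0],
    [-0.0014,-0.032,0],
    [-0.0014,-0.032,0],
    [-0.0014,-0.032,0],
    [-0.0014,-0.032,0],
    [-0.0014,-0.032,0],
    [-0.0014,-0.032,0],
    [-0.001,-0.02,0]
  ],
  "yaw": [0,0,0,0,0,0,0,0]
}}

```text
time_s: 13.35
ee_pos: [550.2, -287.8, 75.2]
eef_rot: [0.0, -0.012, 1.0, -0.0]
force: [-0.2, -0.3, -0.7]
width: 37.6
```

{"op": "apply_moves", "data": {
  "claw": [1,1,1,1,1,1,1,1],
  "translation": [
    [0,-0.007,0],
    [0,0,0],
    [0,0,0],
    [0,0,0],
    [0,0,0],
    [0,0,0],
    [0,0,0],
    [0,0,0]
  ],
  "yaw": [0,0,0,0,0,0,0,0]
}}

```text
time_s: 14.02
ee_pos: [551.0, -291.4, 75.5]
eef_rot: [0.0, -0.013, 1.0, -0.0]
force: [0.2, -1.0, -0.7]
width: 38.1
```

```bash
python3 -c "
from h import *
cap('scene','s9.png');cap('wrist','w9.png');plan([(549,-293,-12,-178.5)])"
```

```text
t 14.12 p [ 550.9 -291.6   75.4] h -178.55 tilt z [ 0.  0. -1.] w 38.0 F [-0.6 -0.6  0. ]
3 [[0.0006,-0.0004,0.0291],[0.0006,-0.0004,0.0291],[0.0006,-0.0004,0.0291]] [np.float64(-0.02), np.float64(-0.02), np.float64(-0.02)]
```

View pics/s9.png

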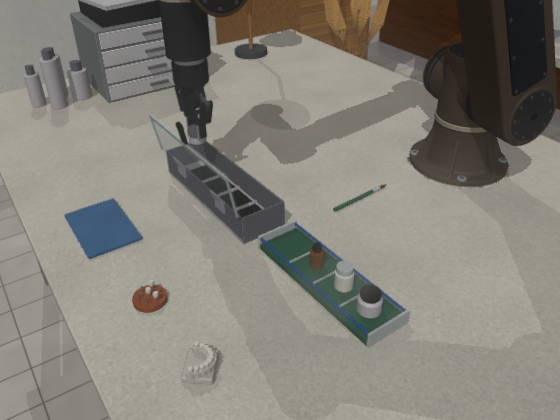

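View pics/w9.png

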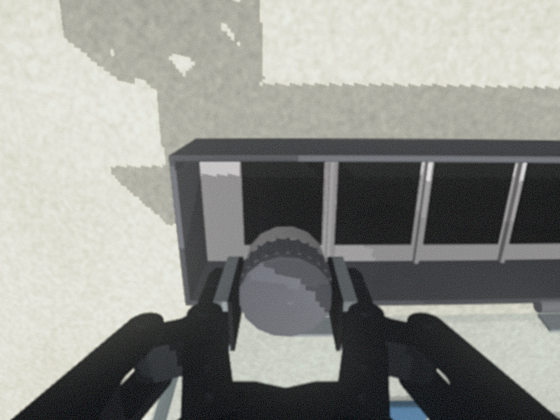

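{"op": "apply_moves", "data": {
  "claw": [1,1,1,1,1,1,1,1],
  "translation": [
    [0.0018,-0.0013,0.02],
    [0,0,0.025],
    [0,0,0.02],
    [0,0,0.01],
    [0,0,0.006],
    [0,0,0.003],
    [0,0,0.002],
    [0,0,0]
  ],
  "yaw": [0,0,0,0,0,0,0,0]
}}

```text
time_s: 14.78
ee_pos: [549.6, -293.5, -10.1]
eef_rot: [0.0, -0.013, 1.0, -0.0]
force: [0.3, 0.2, -0.4]
width: 38.2
```

```bash
python3 -c "
from h import *
cap('scene','s10.png');plan([(549,-293,-12,-178.5)])"
```

```text
t 14.83 p [ 549.6 -293.5   -9.9] h -178.57 tilt z [ 0.001 -0.    -1.   ] w 38.2 F [ 0.1 -0.6 -0.7]
1 [[0.0006,0.0005,0.0021]] [np.float64(-0.07)]
```

View pics/s10.png

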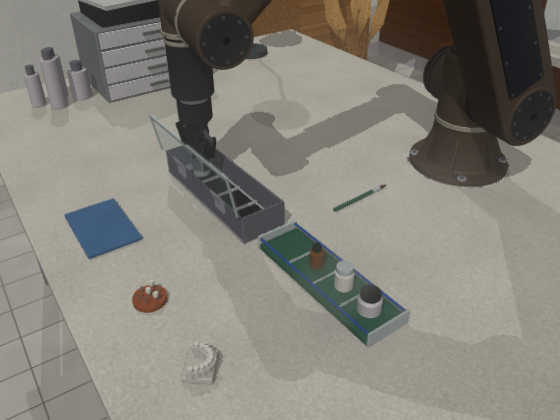

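{"op": "apply_moves", "data": {
  "claw": [1,1,1,1,1,1,1,1],
  "translation": [
    [0,0,0.001],
    [0,0,0.001],
    [0,0,0.0005],
    [0,0,0],
    [0,0,0],
    [0,0,0],
    [0,0,0],
    [0,0,0]
  ],
  "yaw": [0,0,0,0,0,0,0,0]
}}

```text
time_s: 15.5
ee_pos: [549.5, -293.5, -12.2]
eef_rot: [0.001, -0.013, 1.0, -0.0]
force: [-1.3, 1.0, 6.3]
width: 38.0
```

Contact felt (6 N up). Release and rise.

{"op": "apply_moves", "data": {
  "claw": [0,-0.2,-0.2,-0.2,-0.2,-0.2,-0.2,-0.2],
  "translation": [
    [0,0,0],
    [0,0,0],
    [0,0,0],
    [0,0,0],
    [0,0,-0.01],
    [0,0,-0.025],
    [0,0,-0.035],
    [0,0,-0.035]
  ],
  "yaw": [0,0,0,0,0,0,0,0]
}}

```text
time_s: 16.17
ee_pos: [548.2, -293.2, 92.9]
eef_rot: [-0.001, -0.012, 1.0, 0.0]
force: [1.0, -0.8, -1.0]
width: 51.6
```

```bash
python3 -c "
from h import *
c=cap('wrist','w11.png');plan([(530,0,90,-178.4),(525.5,125,75,-178.4)])"
```

```text
t 16.22 p [ 552.6 -295.1  101.6] h -178.48 tilt z [ 0.009 -0.004 -1.   ] w 50.9 F [ 3.2 -1.5  7.9]
8 [[0.0016,0.0328,0.0013],[0.0016,0.0328,0.0013],[0.0016,0.0328,0.0013],[0.0016,0.0328,0.0013],[0.0016,0.0328,0.0013],[0.0016,0.0328,0.0013],[0.0016,0.0328,0.0013],[0.0016,0.0328,0.0013]] [np.float64(-0.01), np.float64(-0.01), np.float64(-0.01), np.float64(-0.01), np.float64(-0.01), np.float64(-0.01), np.float64(-0.01), np.float64(-0.01)]
5 [[0.0016,0.0328,0.0013],[0.0003,0.0313,0.0037],[0.0003,0.0313,0.0037],[0.0003,0.0313,0.0037],[0.0003,0.0313,0.0037]] [np.float64(-0.01), -0.0, -0.0, -0.0, -0.0]
```

View pics/w11.png

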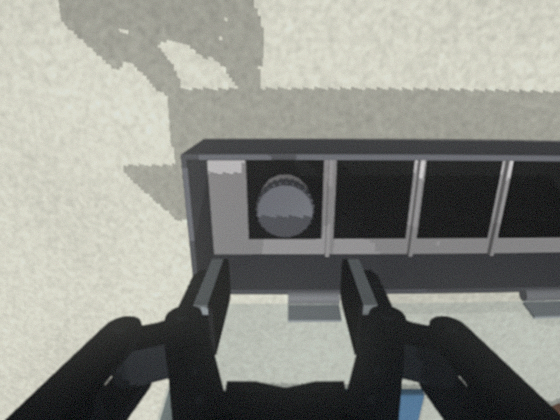

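{"op": "apply_moves", "data": {
  "claw": [-0.18,-0.18,-0.18,-0.18,-0.18,-0.18,-0.18,-0.18],
  "translation": [
    [0.0015,0.033,0.001],
    [0.0015,0.033,0.001],
    [0.0015,0.033,0.001],
    [0.0015,0.033,0.001],
    [0.0015,0.033,0.001],
    [0.0015,0.033,0.001],
    [0.0015,0.033,0.001],
    [0.0015,0.033,0.001]
  ],
  "yaw": [0,0,0,0,0,0,0,0]
}}

```text
time_s: 16.88
ee_pos: [530.3, -28.2, 84.5]
eef_rot: [0.001, -0.012, 1.0, 0.0]
force: [0.8, -0.3, -0.4]
width: 50.2
```

{"op": "apply_moves", "data": {
  "claw": [-0.18,-0.18,-0.18,-0.18,-0.18,-0.18,-0.18,-0.18],
  "translation": [
    [0.0015,0.033,0],
    [0,0.032,0],
    [0,0.032,0],
    [0,0.032,0],
    [0,0.025,0],
    [0,0,0],
    [0,0,0],
    [0,0,0]
  ],
  "yaw": [0,0,0,0,0,0,0,0]
}}

```text
time_s: 17.55
ee_pos: [524.9, 124.1, 84.0]
eef_rot: [-0.0, -0.013, 1.0, 0.0]
force: [0.3, -0.5, -1.1]
width: 50.3
```

```bash
python3 -c "
from h import *
c=cap('wrist','w12.png');cap('scene','s12.png');plan([(525.5,125,60,-178.4),(525.5,125,-14,-178.4)],maxs=30)"
```

```text
t 17.65 p [525.  123.4  83.9] h -178.63 tilt z [-0.  0. -1.] w 50.5 F [-0.9 -0.4 -0.1]
4 [[-0.0005,0.0016,0.0239],[0.0,0.0,0.0247],[0.0,0.0,0.0247],[0.0,0.0,0.0247]] [np.float64(-0.23), -0.0, -0.0, -0.0]
```

View pics/w12.png

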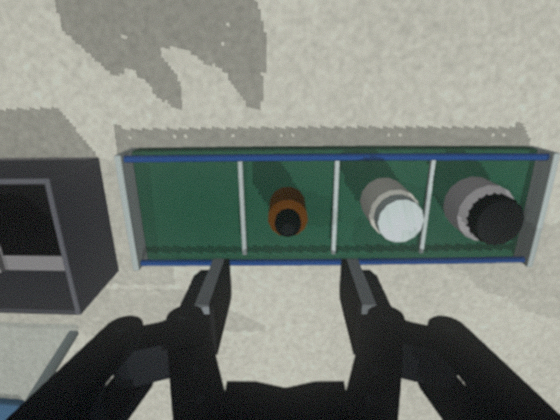

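View pics/s12.png

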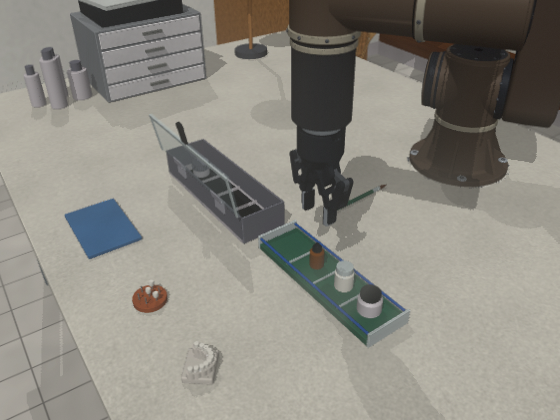

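{"op": "apply_moves", "data": {
  "claw": [-0.18,-0.18,-0.18,-0.18,-0.18,-0.18,-0.18,-0.18],
  "translation": [
    [-0.0005,0.0015,0.024],
    [0,0,0.025],
    [0,0,0.024],
    [0,0,0.015],
    [0,0,0.007],
    [0,0,0.003],
    [0,0,0],
    [0,0,0]
  ],
  "yaw": [0,0,0,0,0,0,0,0]
}}

```text
time_s: 18.32
ee_pos: [526.3, 125.7, -13.3]
eef_rot: [0.001, -0.012, 1.0, 0.0]
force: [-0.2, -0.3, -0.1]
width: 50.0
```

{"op": "apply_moves", "data": {
  "claw": [0,0.15,0.3,0.5,1,1,1,1],
  "translation": [
    [0,0,0],
    [0,0,0],
    [0,0,0],
    [0,0,0],
    [0,0,0],
    [0,0,0],
    [0,0,0],
    [0,0,0]
  ],
  "yaw": [0,0,0,0,0,0,0,0]
}}

```text
time_s: 18.98
ee_pos: [526.0, 126.0, -13.3]
eef_rot: [0.001, -0.013, 1.0, 0.0]
force: [-1.5, -0.2, 6.3]
width: 25.1
```

```bash
python3 -c "
from h import *
plan([(525.5,125,75,-178.5),(547.5,-223,75,-178.5)])"
```

```text
t 18.98 p [526.  126.  -13.3] h -178.55 tilt z [ 0.001  0.    -1.   ] w 25.1 F [-1.5 -0.2  6.3]
8 [[0.0002,-0.0003,-0.0294],[0.0002,-0.0003,-0.0294],[0.0002,-0.0003,-0.0294],[-0.0013,-0.0348,-0.0],[-0.0013,-0.0348,-0.0],[-0.0013,-0.0348,-0.0],[-0.0013,-0.0348,-0.0],[-0.0013,-0.0348,-0.0]] [np.float64(-0.02), np.float64(-0.02), np.float64(-0.02), -0.0, -0.0, -0.0, -0.0, -0.0]
5 [[-0.0013,-0.0348,-0.0],[-0.0013,-0.0348,-0.0],[-0.0013,-0.0348,-0.0],[-0.0013,-0.0348,-0.0],[-0.0013,-0.0348,-0.0]] [-0.0, -0.0, -0.0, -0.0, -0.0]
```

{"op": "apply_moves", "data": {
  "claw": [1,1,1,1,1,1,1,1],
  "translation": [
    [0,0,-0.015],
    [0,0,-0.025],
    [0,0,-0.028],
    [0,0,-0.02],
    [-0.0005,-0.01,0],
    [-0.001,-0.025,0],
    [-0.0013,-0.032,0],
    [-0.0013,-0.032,0]
  ],
  "yaw": [0,0,0,0,0,0,0,0]
}}

```text
time_s: 19.65
ee_pos: [531.9, 26.2, 74.0]
eef_rot: [0.0, -0.013, 1.0, 0.0]
force: [0.6, -0.2, -0.2]
width: 25.0
```

{"op": "apply_moves", "data": {
  "claw": [1,1,1,1,1,1,1,1],
  "translation": [
    [-0.0013,-0.032,0],
    [-0.0013,-0.032,0],
    [-0.0013,-0.032,0],
    [-0.0013,-0.032,0],
    [-0.0013,-0.032,0],
    [-0.0013,-0.032,0],
    [-0.0013,-0.032,0],
    [-0.001,-0.02,0]
  ],
  "yaw": [0,0,0,0,0,0,0,0]
}}

```text
time_s: 20.32
ee_pos: [547.9, -219.5, 73.6]
eef_rot: [-0.0, -0.012, 1.0, -0.0]
force: [0.4, 0.9, -0.5]
width: 25.3
```

{"op": "apply_moves", "data": {
  "claw": [1,1,1,1,1,1,1,1],
  "translation": [
    [0,-0.006,0],
    [0,0,0],
    [0,0,0],
    [0,0,0],
    [0,0,0],
    [0,0,0],
    [0,0,0],
    [0,0,0]
  ],
  "yaw": [0,0,0,0,0,0,0,0]
}}

```text
time_s: 20.98
ee_pos: [548.6, -222.2, 73.9]
eef_rot: [0.0, -0.013, 1.0, 0.0]
force: [0.0, -0.1, -1.0]
width: 25.1
```

```bash
python3 -c "
from h import *
cap('scene','s13.png');cap('wrist','w13.png');plan([(547.5,-223,-17,-178.5)])"
```

```text
t 21.08 p [ 548.6 -222.5   73.9] h -178.55 tilt z [ 0. -0. -1.] w 25.3 F [-0.2  1.1 -0.4]
3 [[0.0004,-0.0002,0.0303],[0.0004,-0.0002,0.0303],[0.0004,-0.0002,0.0303]] [np.float64(-0.02), np.float64(-0.02), np.float64(-0.02)]
```

View pics/w13.png

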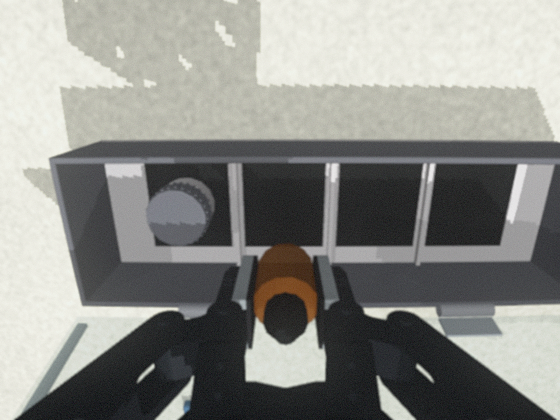

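{"op": "apply_moves", "data": {
  "claw": [1,1,1,1,1,1,1,1],
  "translation": [
    [0.0008,-0.0005,0.02],
    [0,0,0.025],
    [0,0,0.025],
    [0,0,0.011],
    [0,0,0.006],
    [0,0,0.003],
    [0,0,0.001],
    [0,0,0.001]
  ],
  "yaw": [0,0,0,0,0,0,0,0]
}}

```text
time_s: 21.75
ee_pos: [548.6, -223.5, -17.2]
eef_rot: [0.001, -0.013, 1.0, -0.0]
force: [-0.3, -0.5, 4.1]
width: 25.3
```

{"op": "apply_moves", "data": {
  "claw": [1,1,1,1,1,1,1,1],
  "translation": [
    [0,0,0],
    [0,0,0],
    [0,0,0],
    [0,0,0],
    [0,0,0],
    [0,0,0],
    [0,0,0],
    [0,0,0]
  ],
  "yaw": [0,0,0,0,0,0,0,0]
}}

```text
time_s: 22.42
ee_pos: [548.4, -223.4, -17.2]
eef_rot: [0.001, -0.013, 1.0, -0.0]
force: [-0.7, 0.5, 5.2]
width: 24.7
```

{"op": "apply_moves", "data": {
  "claw": [0.2,0,0,0,0,0,-0.1,-0.2],
  "translation": [
    [0,0,0],
    [0,0,0],
    [0,0,0],
    [0,0,0],
    [0,0,-0.01],
    [0,0,-0.025],
    [0,0,-0.035],
    [0,0,-0.035]
  ],
  "yaw": [0,0,0,0,0,0,0,0]
}}

```text
time_s: 23.08
ee_pos: [546.7, -223.3, 87.9]
eef_rot: [-0.001, -0.012, 1.0, 0.0]
force: [1.2, 0.0, 0.3]
width: 51.2
```

```bash
python3 -c "
from h import *
c=cap('wrist','w14.png');plan([(520.5,196,95,-178.4)],maxs=33)"
```

```text
t 23.13 p [ 551.4 -224.6   96.2] h -178.48 tilt z [ 0.009 -0.003 -1.   ] w 51.3 F [ 2.4 -1.   7.9]
8 [[0.0015,0.0324,0.0001],[0.0015,0.0324,0.0001],[0.0015,0.0324,0.0001],[0.0015,0.0324,0.0001],[0.0015,0.0324,0.0001],[0.0015,0.0324,0.0001],[0.0015,0.0324,0.0001],[0.0015,0.0324,0.0001]] [np.float64(-0.01), np.float64(-0.01), np.float64(-0.01), np.float64(-0.01), np.float64(-0.01), np.float64(-0.01), np.float64(-0.01), np.float64(-0.01)]
5 [[0.0015,0.0324,0.0001],[0.0015,0.0324,0.0001],[0.0015,0.0324,0.0001],[0.0015,0.0324,0.0001],[0.0015,0.0324,0.0001]] [np.float64(-0.01), np.float64(-0.01), np.float64(-0.01), np.float64(-0.01), np.float64(-0.01)]
```

View pics/w14.png

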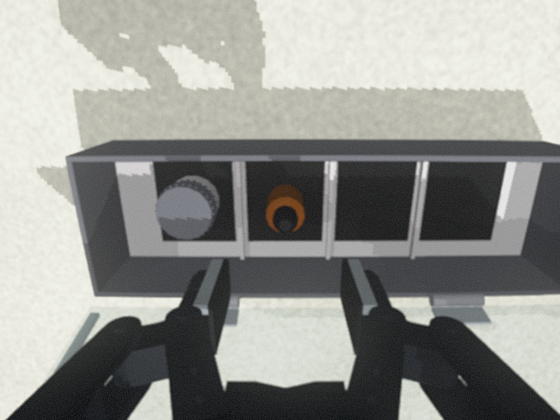

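{"op": "apply_moves", "data": {
  "claw": [-0.18,-0.18,-0.18,-0.18,-0.18,-0.18,-0.18,-0.18],
  "translation": [
    [0.0015,0.0325,0],
    [0.0015,0.0325,0],
    [0.0015,0.0325,0],
    [0.0015,0.0325,0],
    [0.0015,0.0325,0],
    [0.0015,0.0325,0],
    [0.0015,0.0325,0],
    [0.0015,0.0325,0]
  ],
  "yaw": [0,0,0,0,0,0,0,0]
}}

```text
time_s: 23.8
ee_pos: [529.0, 37.8, 87.5]
eef_rot: [0.0, -0.012, 1.0, 0.0]
force: [0.7, -0.7, -0.8]
width: 50.2
```

{"op": "apply_moves", "data": {
  "claw": [-0.18,-0.18,-0.18,-0.18,-0.18,-0.18,-0.18,-0.18],
  "translation": [
    [0.0013,0.0325,0],
    [0.0013,0.0325,0],
    [0.0013,0.0325,0],
    [0.0013,0.0325,0],
    [0.0013,0.03,0],
    [0,0,0],
    [0,0,0],
    [0,0,0]
  ],
  "yaw": [0,0,0,0,0,0,0,0]
}}

```text
time_s: 24.47
ee_pos: [518.5, 196.0, 87.0]
eef_rot: [-0.0, -0.013, 1.0, -0.0]
force: [-0.2, 0.0, 0.2]
width: 50.4
```

```bash
python3 -c "
from h import *
c=cap('wrist','w15.png');plan([(520.5,196,-13,-178.4)],maxs=30)"
```

```text
t 24.52 p [518.5 195.4  87. ] h -178.59 tilt z [-0. -0. -1.] w 50.1 F [-0.5 -0.7  0.1]
4 [[-0.0005,0.0001,0.025],[-0.0005,0.0001,0.025],[-0.0005,0.0001,0.025],[-0.0005,0.0001,0.025]] [np.float64(-0.05), np.float64(-0.05), np.float64(-0.05), np.float64(-0.05)]
```

View pics/w15.png

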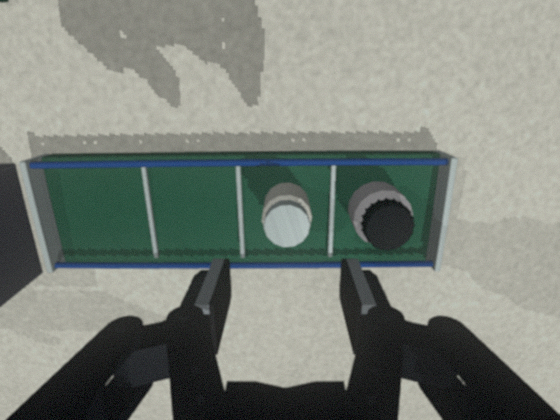

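{"op": "apply_moves", "data": {
  "claw": [-0.18,-0.18,-0.18,-0.18,-0.18,-0.18,-0.18,-0.18],
  "translation": [
    [-0.002,0.001,0.025],
    [0,0,0.025],
    [0,0,0.024],
    [0,0,0.015],
    [0,0,0.008],
    [0,0,0.003],
    [0,0,0],
    [0,0,0]
  ],
  "yaw": [0,0,0,0,0,0,0,0]
}}

```text
time_s: 25.18
ee_pos: [521.4, 197.1, -12.3]
eef_rot: [0.001, -0.012, 1.0, 0.0]
force: [0.2, 0.6, 0.1]
width: 50.3
```

{"op": "apply_moves", "data": {
  "claw": [0,0.1,0.2,0.4,1,1,1,1],
  "translation": [
    [0,0,0],
    [0,0,0],
    [0,0,0],
    [0,0,0],
    [0,0,0],
    [0,0,0],
    [0,0,0],
    [0,0,0]
  ],
  "yaw": [0,0,0,0,0,0,0,0]
}}

```text
time_s: 25.85
ee_pos: [521.1, 197.4, -12.1]
eef_rot: [0.001, -0.013, 1.0, 0.0]
force: [-2.2, -1.2, 7.5]
width: 32.2
```

```bash
python3 -c "
from h import *
plan([(520.5,196,75,-178.5),(546,-153,75,-178.5)])"
```

```text
t 25.85 p [521.1 197.4 -12.1] h -178.54 tilt z [ 0.001  0.001 -1.   ] w 32.2 F [-2.2 -1.2  7.5]
8 [[0.0002,-0.0005,-0.029],[0.0002,-0.0005,-0.029],[0.0002,-0.0005,-0.029],[-0.0016,-0.035,-0.0],[-0.0016,-0.035,-0.0],[-0.0016,-0.035,-0.0],[-0.0016,-0.035,-0.0],[-0.0016,-0.035,-0.0]] [np.float64(-0.01), np.float64(-0.01), np.float64(-0.01), -0.0, -0.0, -0.0, -0.0, -0.0]
5 [[-0.0016,-0.035,-0.0],[-0.0016,-0.035,-0.0],[-0.0016,-0.035,-0.0],[-0.0016,-0.035,-0.0],[-0.0016,-0.035,-0.0]] [-0.0, -0.0, -0.0, -0.0, -0.0]
```

{"op": "apply_moves", "data": {
  "claw": [1,1,1,1,1,1,1,1],
  "translation": [
    [0,0,-0.015],
    [0,0,-0.025],
    [0,0,-0.027],
    [0,0,-0.02],
    [-0.0005,-0.01,0],
    [-0.0011,-0.025,0],
    [-0.0015,-0.032,0],
    [-0.0015,-0.032,0]
  ],
  "yaw": [0,0,0,0,0,0,0,0]
}}

```text
time_s: 26.52
ee_pos: [527.5, 97.6, 73.9]
eef_rot: [0.0, -0.013, 1.0, 0.0]
force: [0.7, -0.3, 0.3]
width: 32.0
```

{"op": "apply_moves", "data": {
  "claw": [1,1,1,1,1,1,1,1],
  "translation": [
    [-0.0015,-0.032,0],
    [-0.0015,-0.032,0],
    [-0.0015,-0.032,0],
    [-0.0015,-0.032,0],
    [-0.0015,-0.032,0],
    [-0.0015,-0.032,0],
    [-0.0015,-0.032,0],
    [-0.001,-0.02,0]
  ],
  "yaw": [0,0,0,0,0,0,0,0]
}}

```text
time_s: 27.18
ee_pos: [544.9, -147.9, 73.7]
eef_rot: [-0.0, -0.012, 1.0, -0.0]
force: [1.0, -0.1, 0.0]
width: 32.1
```

{"op": "apply_moves", "data": {
  "claw": [1,1,1,1,1,1,1,1],
  "translation": [
    [0,-0.007,0],
    [0,0,0],
    [0,0,0],
    [0,0,0],
    [0,0,0],
    [0,0,0],
    [0,0,0],
    [0,0,0]
  ],
  "yaw": [0,0,0,0,0,0,0,0]
}}

```text
time_s: 27.85
ee_pos: [545.6, -151.8, 73.9]
eef_rot: [0.0, -0.013, 1.0, 0.0]
force: [0.3, 0.1, -1.1]
width: 32.2
```

```bash
python3 -c "
from h import *
cap('wrist','w16.png');plan([(546,-153,-16.3,-178.5)])"
```

```text
t 27.9 p [ 545.6 -151.9   73.9] h -178.53 tilt z [ 0.  0. -1.] w 32.0 F [-0.5 -0.2 -1.1]
3 [[-0.0001,-0.0004,0.0301],[-0.0001,-0.0004,0.0301],[-0.0001,-0.0004,0.0301]] [np.float64(-0.01), np.float64(-0.01), np.float64(-0.01)]
```

View pics/w16.png

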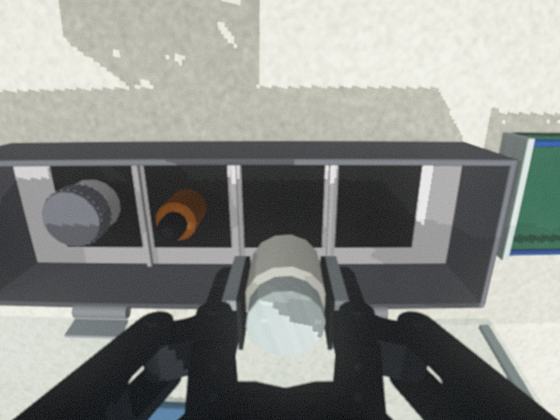

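{"op": "apply_moves", "data": {
  "claw": [1,1,1,1,1,1,1,1],
  "translation": [
    [0.0005,-0.001,0.02],
    [0,0,0.025],
    [0,0,0.025],
    [0,0,0.01],
    [0,0,0.006],
    [0,0,0.003],
    [0,0,0.001],
    [0,0,0.001]
  ],
  "yaw": [0,0,0,0,0,0,0,0]
}}

```text
time_s: 28.57
ee_pos: [545.9, -153.4, -16.0]
eef_rot: [0.001, -0.013, 1.0, -0.0]
force: [-4.3, 1.4, 12.5]
width: 32.4
```

{"op": "apply_moves", "data": {
  "claw": [1,1,1,1,1,1,1,1],
  "translation": [
    [0,0,0],
    [0,0,0],
    [0,0,0],
    [0,0,0],
    [0,0,0],
    [0,0,0],
    [0,0,0],
    [0,0,0]
  ],
  "yaw": [0,0,0,0,0,0,0,0]
}}

```text
time_s: 29.23
ee_pos: [546.0, -153.4, -16.0]
eef_rot: [0.001, -0.013, 1.0, -0.0]
force: [-0.9, 1.6, 6.9]
width: 32.1
```

{"op": "apply_moves", "data": {
  "claw": [0.1,-0.1,-0.1,-0.1,-0.1,-0.1,-0.1,-0.18],
  "translation": [
    [0,0,0],
    [0,0,0],
    [0,0,0],
    [0,0,0],
    [0,0,-0.01],
    [0,0,-0.025],
    [0,0,-0.035],
    [0,0,-0.035]
  ],
  "yaw": [0,0,0,0,0,0,0,0]
}}

```text
time_s: 29.9
ee_pos: [544.1, -153.5, 88.9]
eef_rot: [-0.001, -0.012, 1.0, -0.0]
force: [2.0, -0.3, -0.6]
width: 50.3
```

{"op": "apply_moves", "data": {
  "claw": [-0.22,-0.22,-0.22,-0.22,-0.22,-0.22,-0.22,-0.22],
  "translation": [
    [0,0.02,0],
    [0.0015,0.0325,0],
    [0.0015,0.0325,0],
    [0.0015,0.0325,0],
    [0.0015,0.0325,0],
    [0.0015,0.0325,0],
    [0.0015,0.0325,0],
    [0.0015,0.0325,0]
  ],
  "yaw": [0,0,0,0,0,0,0,0]
}}

```text
time_s: 30.57
ee_pos: [528.1, 95.3, 88.7]
eef_rot: [0.0, -0.012, 1.0, 0.0]
force: [0.2, 0.5, -0.9]
width: 51.7
```

{"op": "apply_moves", "data": {
  "claw": [-0.22,-0.22,-0.22,-0.22,-0.22,-0.22,-0.22,-0.22],
  "translation": [
    [0.001,0.0325,0],
    [0.001,0.0325,0],
    [0.001,0.0325,0],
    [0.001,0.0325,0],
    [0.001,0.0325,0],
    [0,0,0],
    [0,0,0],
    [0,0,0]
  ],
  "yaw": [0,0,0,0,0,0,0,0]
}}

```text
time_s: 31.23
ee_pos: [519.0, 256.1, 88.1]
eef_rot: [-0.0, -0.013, 1.0, -0.0]
force: [0.2, 0.6, 0.0]
width: 52.1
```

```bash
python3 -c "
from h import *
cap('wrist','w17.png');cap('scene','s17.png');plan([(521,262.5,-11,-178.5)])"
```

```text
t 31.33 p [519.2 255.2  88.1] h -178.62 tilt z [-0. -0. -1.] w 52.1 F [ 0.5 -0.3 -0.3]
3 [[-0.0006,0.0024,0.033],[-0.0007,0.0024,0.033],[-0.0007,0.0024,0.033]] [np.float64(-0.04), np.float64(-0.04), np.float64(-0.04)]
```

View pics/w17.png

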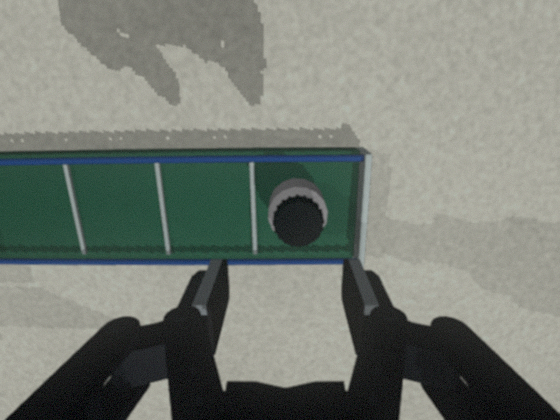

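View pics/s17.png

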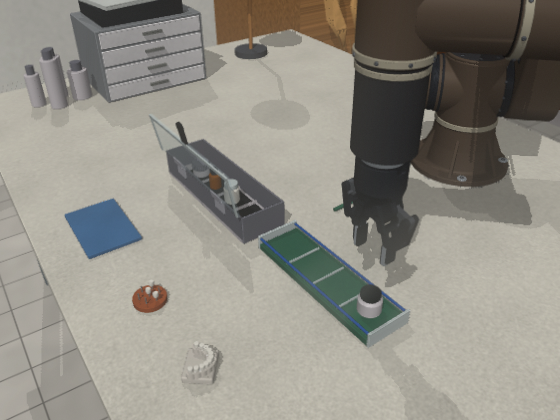

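```bash
python3 -c "
from h import *
c=bot.capture('wrist'); print(onz(c,298.5,221,56), onz(c,362,155,27),onz(c,353,255,27))
print(bot.sense()['ee_pos'])"
```

```text
[521.04794903 263.35867143  56.        ] [482.30740756 307.26071774  27.        ] [560.14428079 307.83642913  27.        ]
[519.37440127 255.17250233  88.06972815]
```

{"op": "apply_moves", "data": {
  "claw": [-0.22,-0.22,-0.22,-0.22,-0.22,-0.22,-0.22,-0.22],
  "translation": [
    [-0.002,0.008,0.02],
    [0,0,0.025],
    [0,0,0.025],
    [0,0,0.018],
    [0,0,0.01],
    [0,0,0.005],
    [0,0,0],
    [0,0,0]
  ],
  "yaw": [0,0,0,0,0,0,0,0]
}}

```text
time_s: 32.05
ee_pos: [521.8, 264.2, -14.4]
eef_rot: [0.0, -0.012, 1.0, 0.0]
force: [0.9, 0.4, 0.3]
width: 51.9
```

{"op": "apply_moves", "data": {
  "claw": [-0.1,0,0.1,0.3,1,1,1,1],
  "translation": [
    [0,0,0],
    [0,0,0],
    [0,0,0],
    [0,0,0],
    [0,0,0],
    [0,0,0],
    [0,0,0],
    [0,0,0]
  ],
  "yaw": [0,0,0,0,0,0,0,0]
}}

```text
time_s: 32.72
ee_pos: [521.9, 264.7, -13.6]
eef_rot: [0.001, -0.013, 1.0, 0.001]
force: [-0.4, -1.4, 7.2]
width: 39.5
```

```bash
python3 -c "
from h import *
plan([(521,263,75,-178.5),(544.5,-83,75,-178.5)])"
```

```text
t 32.72 p [521.9 264.7 -13.6] h -178.55 tilt z [ 0.002  0.001 -1.   ] w 39.5 F [-0.4 -1.4  7.2]
8 [[0.0003,-0.0006,-0.0295],[0.0003,-0.0006,-0.0295],[0.0003,-0.0006,-0.0295],[-0.0014,-0.0346,-0.0],[-0.0014,-0.0346,-0.0],[-0.0014,-0.0346,-0.0],[-0.0014,-0.0346,-0.0],[-0.0014,-0.0346,-0.0]] [np.float64(-0.02), np.float64(-0.02), np.float64(-0.02), -0.0, -0.0, -0.0, -0.0, -0.0]
5 [[-0.0014,-0.0346,-0.0],[-0.0014,-0.0346,-0.0],[-0.0014,-0.0346,-0.0],[-0.0014,-0.0346,-0.0],[-0.0014,-0.0346,-0.0]] [-0.0, -0.0, -0.0, -0.0, -0.0]
```

{"op": "apply_moves", "data": {
  "claw": [1,1,1,1,1,1,1,1],
  "translation": [
    [0,0,-0.015],
    [0,0,-0.025],
    [0,0,-0.028],
    [0,0,-0.02],
    [-0.0005,-0.01,0],
    [-0.001,-0.025,0],
    [-0.0013,-0.032,0],
    [-0.0013,-0.032,0]
  ],
  "yaw": [0,0,0,0,0,0,0,0]
}}

```text
time_s: 33.38
ee_pos: [527.5, 164.7, 73.2]
eef_rot: [0.0, -0.013, 1.0, 0.0]
force: [1.5, -0.3, -1.2]
width: 39.8
```

{"op": "apply_moves", "data": {
  "claw": [1,1,1,1,1,1,1,1],
  "translation": [
    [-0.0013,-0.032,0],
    [-0.0013,-0.032,0],
    [-0.0013,-0.032,0],
    [-0.0013,-0.032,0],
    [-0.0013,-0.032,0],
    [-0.0013,-0.032,0],
    [-0.0013,-0.032,0],
    [-0.001,-0.02,0]
  ],
  "yaw": [0,0,0,0,0,0,0,0]
}}

```text
time_s: 34.05
ee_pos: [543.5, -80.9, 73.1]
eef_rot: [0.0, -0.012, 1.0, 0.0]
force: [0.2, 0.0, -1.8]
width: 39.7
```

{"op": "apply_moves", "data": {
  "claw": [1,1,1,1,1,1,1,1],
  "translation": [
    [0,-0.005,0],
    [0,0,0],
    [0,0,0],
    [0,0,0],
    [0,0,0],
    [0,0,0],
    [0,0,0],
    [0,0,0]
  ],
  "yaw": [0,0,0,0,0,0,0,0]
}}

```text
time_s: 34.72
ee_pos: [544.0, -82.8, 72.8]
eef_rot: [0.0, -0.013, 1.0, 0.0]
force: [-0.6, -1.3, -0.5]
width: 39.7
```

```bash
python3 -c "
from h import *
cap('wrist','w18.png');plan([(544.5,-83,-17.6,-178.5)])"
```

```text
t 34.77 p [544.1 -82.9  72.8] h -178.54 tilt z [ 0.  0. -1.] w 39.9 F [-0.1  0.8  0. ]
3 [[-0.0001,-0.0,0.0301],[-0.0001,-0.0,0.0301],[-0.0001,-0.0,0.0301]] [np.float64(-0.01), np.float64(-0.01), np.float64(-0.01)]
```

View pics/w18.png

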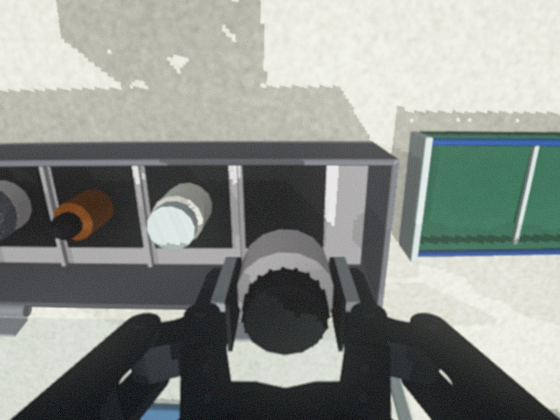

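{"op": "apply_moves", "data": {
  "claw": [1,1,1,1,1,1,1,1],
  "translation": [
    [-0.0003,0,0.02],
    [0,0,0.025],
    [0,0,0.025],
    [0,0,0.01],
    [0,0,0.006],
    [0,0,0.003],
    [0,0,0.001],
    [0,0,0.0005]
  ],
  "yaw": [0,0,0,0,0,0,0,0]
}}

```text
time_s: 35.43
ee_pos: [545.1, -83.3, -16.8]
eef_rot: [0.001, -0.013, 1.0, 0.0]
force: [-0.6, 0.4, -0.7]
width: 40.2
```

{"op": "apply_moves", "data": {
  "claw": [1,1,1,1,1,1,1,1],
  "translation": [
    [0,0,0],
    [0,0,0],
    [0,0,0],
    [0,0,0],
    [0,0,0],
    [0,0,0],
    [0,0,0],
    [0,0,0]
  ],
  "yaw": [0,0,0,0,0,0,0,0]
}}

```text
time_s: 36.1
ee_pos: [544.4, -83.4, -17.5]
eef_rot: [0.0, -0.012, 1.0, -0.0]
force: [0.6, -0.4, 1.8]
width: 39.9
```

Light contact; 0.5 mm more, release, rise, and look.

{"op": "apply_moves", "data": {
  "claw": [1,0.1,-0.2,-0.2,-0.2,-0.2,-0.2,-0.2],
  "translation": [
    [0,0,0.0005],
    [0,0,0],
    [0,0,0],
    [0,0,0],
    [0,0,0],
    [0,0,-0.012],
    [0,0,-0.03],
    [0,0,-0.035]
  ],
  "yaw": [0,0,0,0,0,0,0,0]
}}

```text
time_s: 36.77
ee_pos: [542.4, -83.7, 57.6]
eef_rot: [-0.003, -0.012, 1.0, -0.0]
force: [0.7, -0.7, 0.3]
width: 51.4
```

{"op": "apply_moves", "data": {
  "claw": [-0.2,-0.2,-0.2,-0.2,-0.2,-0.2,0,0],
  "translation": [
    [0.02,0,-0.035],
    [0.03,0,-0.03],
    [0.03,0,-0.03],
    [0.02,0,-0.03],
    [0,-0.02,-0.01],
    [0,-0.03,0],
    [0,-0.03,0],
    [0,-0.02,0]
  ],
  "yaw": [0,0,0,0,0,0,0,0]
}}

```text
time_s: 37.43
ee_pos: [447.8, -187.4, 193.3]
eef_rot: [0.001, -0.013, 1.0, -0.0]
force: [0.0, 0.7, -0.3]
width: 42.5
```

```bash
python3 -c "
from h import *
c=cap('scene','s19.png');cap('top','t19.png');cap('wrist','w19.png');plan([(444,-183,210,-178.5)])
cv2.imwrite('pics/s19c.png',cv2.resize(c['color'][90:240,140:300][:,:,::-1],None,fx=4,fy=4,interpolation=cv2.INTER_CUBIC))
"
```

```text
t 37.58 p [ 447.5 -186.9  192.4] h -178.73 tilt z [-0.001  0.    -1.   ] w 42.7 F [-0.   0.2 -0.7]
1 [[0.0034,0.0039,-0.0176]] [np.float64(-0.23)]
```

View pics/s19c.png

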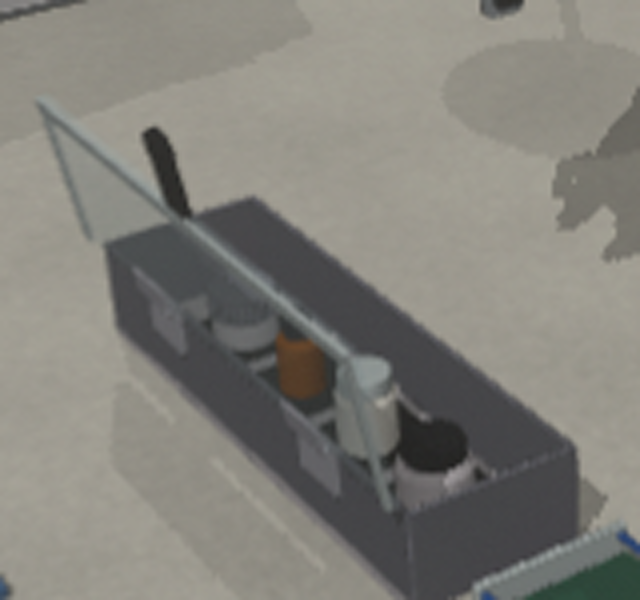

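View pics/w19.png

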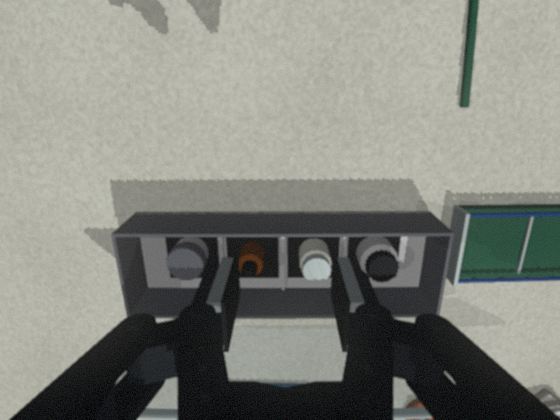

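View pics/t19.png

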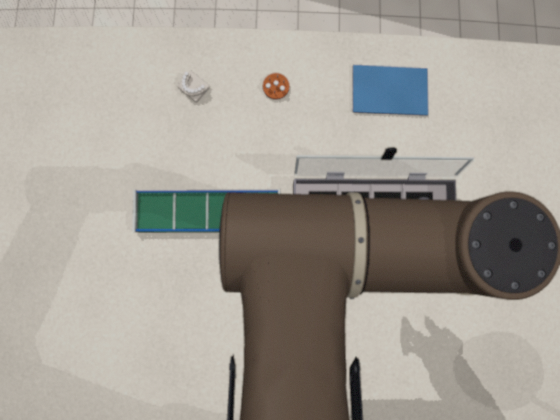

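```bash
python3 -c "
from h import *
c=bot.capture('wrist')
for n,u,v,z,m in [('paste',188,257,44,3),('bot',250,268,60,2),('stain',317,264,56,1),('powder',381,265,52,0)]:
  p=onz(c,u,v,z)[:2]; print(n,p.round(1),(p-[544.8+1.8*m,-83.1-70*m]).round(1))
c=bot.capture('top')
for P in [(626,-187,187),(640,-187,207)]: print(proj(c,P))
print('tab top',onz(c,389.5,152,205).round(1))"
```

```text
paste [ 540.5 -288.1] [-9.7  5. ]
bot [ 542.8 -221. ] [-5.6  2.1]
stain [ 538.9 -152.9] [-7.7  0.2]
powder [541.1 -85.8] [-3.7 -2.7]
[389.86604307 154.41341264]
[392.40975015 144.45581868]
tab top [ 626.5 -182.2  205. ]
```

```bash
python3 -c "
from h import *
c=bot.capture('wrist')
im=c['color'][195:335,100:460][:,:,::-1].astype(float);im=np.clip(im*1.8,0,255).astype('uint8')
cv2.imwrite('pics/w20c.png',cv2.resize(im,None,fx=2.2,fy=2.2,interpolation=cv2.INTER_CUBIC))
for m in range(4):
  k=np.array([544.8+1.8*m,-83.1-70*m]); print(m,[proj(c,(*(k+[a,b]),10)).round(0).tolist() for a,b in [(-35,-30),(-35,30),(35,-30),(35,30)]])
"
```

```text
0 [[349.0, 221.0], [402.0, 222.0], [344.0, 276.0], [394.0, 277.0]]
1 [[287.0, 221.0], [340.0, 223.0], [285.0, 276.0], [336.0, 277.0]]
2 [[224.0, 221.0], [278.0, 223.0], [226.0, 276.0], [277.0, 277.0]]
3 [[162.0, 221.0], [215.0, 223.0], [168.0, 276.0], [218.0, 277.0]]
```

View pics/w20c.png

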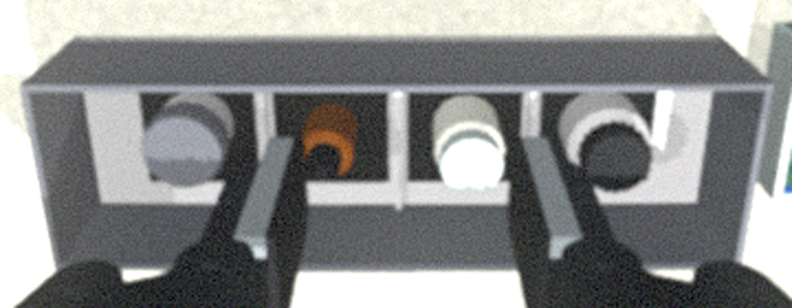

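{"op": "apply_moves", "data": {
  "claw": [0,0,0,0,0,0,0,0],
  "translation": [
    [0,0,-0.02],
    [0,0,-0.016],
    [-0.025,0,0],
    [-0.03,0,0],
    [-0.035,0,0],
    [-0.035,0,0],
    [-0.035,0,0],
    [-0.02,0,0]
  ],
  "yaw": [0,0,0,0,0,0,0,0]
}}

```text
time_s: 38.4
ee_pos: [630.8, -179.8, 227.7]
eef_rot: [-0.0, -0.013, 1.0, -0.0]
force: [0.3, 0.4, -0.6]
width: 42.7
```

{"op": "apply_moves", "data": {
  "claw": [0,0,0,0,0,0,0,0],
  "translation": [
    [0,0,0],
    [0,0,0],
    [0,0,0],
    [0,0,0],
    [0,0,0],
    [0,0,0],
    [0,0,0],
    [0,0,0]
  ],
  "yaw": [0,0,0,0,0,0,0,0]
}}

```text
time_s: 39.07
ee_pos: [627.6, -181.4, 229.2]
eef_rot: [0.0, -0.012, 1.0, 0.0]
force: [-0.1, 0.1, 0.4]
width: 42.6
```

```bash
python3 -c "
from h import *
cap('wrist','w21.png');cap('top','t21.png');plan([(628,-187,134,-178.5)])"
```

```text
t 39.17 p [ 627.7 -181.4  229. ] h -178.59 tilt z [ 0.  0. -1.] w 42.5 F [-0.2  0.1 -0.3]
3 [[-0.0001,-0.0019,0.0317],[-0.0001,-0.0019,0.0317],[-0.0001,-0.0019,0.0317]] [np.float64(-0.03), np.float64(-0.03), np.float64(-0.03)]
```

View pics/w21.png

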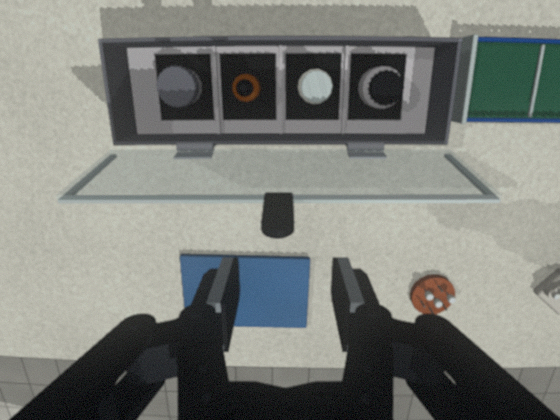

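View pics/t21.png

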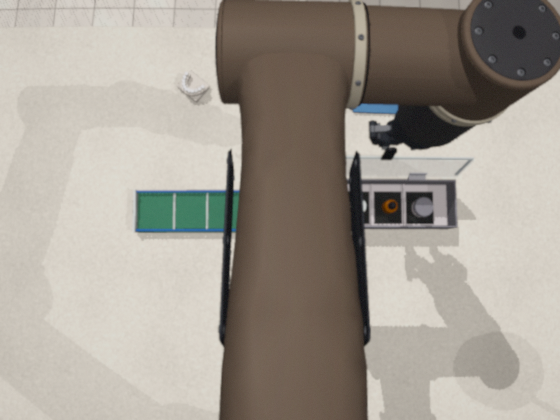

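{"op": "apply_moves", "data": {
  "claw": [0,0,0,0,0,0,0,0],
  "translation": [
    [0,-0.0055,0.01],
    [0,0,0.015],
    [0,0,0.02],
    [0,0,0.02],
    [0,0,0.018],
    [0,0,0.011],
    [0,0,0],
    [0,0,0]
  ],
  "yaw": [0,0,0,0,0,0,0,0]
}}

```text
time_s: 39.83
ee_pos: [627.7, -187.2, 134.3]
eef_rot: [-0.001, -0.012, 1.0, -0.0]
force: [-0.4, 0.7, 0.2]
width: 42.7
```

{"op": "apply_moves", "data": {
  "claw": [0.2,0.4,0.6,1,1,1,1,1],
  "translation": [
    [0,0,0],
    [0,0,0],
    [0,0,0],
    [0,0,0],
    [0,0,0],
    [0,0,0],
    [0,0,0],
    [0,0,0]
  ],
  "yaw": [0,0,0,0,0,0,0,0]
}}

```text
time_s: 40.5
ee_pos: [628.8, -186.5, 136.3]
eef_rot: [0.001, -0.013, 1.0, -0.0]
force: [-0.6, 3.1, 5.7]
width: 20.4
```

```bash
python3 - <<'E'
from h import *
cap('scene','s22.png')
s=bot.sense();p=s['ee_pos'];print(p.round(1),s['width'],s['force'])
ax=np.array([0.9997,0.026,0]);H=np.array([547.5,-188.1,62])+56*ax
g=p+[0,0,55];d=[(g-H)@ax,g[2]-62];r=np.hypot(*d);a=np.arctan2(d[1],-d[0]);print(r,a)
th=np.linspace(a,0.03,25)
P=[np.array([-r*np.cos(t),r*np.sin(t)]) for t in th]
for i,d in enumerate(np.diff(P,axis=0)): print(i,round(th[i+1],2),'[%.4f, 0, %.4f]'%(-d[0]/1000,-d[1]/1000))
E
```

```text
[ 628.8 -186.5  136.3] 20.555694433424566 [-0.86140433  2.87317543  5.83644711]
131.72903200509728 1.7640441443978714
0 1.69 [0.0094, 0, -0.0015]
1 1.62 [0.0095, 0, -0.0008]
2 1.55 [0.0095, 0, -0.0001]
3 1.48 [0.0095, 0, 0.0006]
4 1.4 [0.0094, 0, 0.0013]
5 1.33 [0.0093, 0, 0.0019]
6 1.26 [0.0092, 0, 0.0026]
7 1.19 [0.0089, 0, 0.0033]
8 1.11 [0.0087, 0, 0.0039]
9 1.04 [0.0084, 0, 0.0045]
10 0.97 [0.0080, 0, 0.0051]
11 0.9 [0.0076, 0, 0.0057]
12 0.82 [0.0072, 0, 0.0062]
13 0.75 [0.0068, 0, 0.0067]
14 0.68 [0.0062, 0, 0.0072]
15 0.61 [0.0057, 0, 0.0076]
16 0.54 [0.0052, 0, 0.0080]
17 0.46 [0.0046, 0, 0.0084]
18 0.39 [0.0039, 0, 0.0087]
19 0.32 [0.0033, 0, 0.0089]
20 0.25 [0.0027, 0, 0.0091]
21 0.17 [0.0020, 0, 0.0093]
22 0.1 [0.0013, 0, 0.0094]
23 0.03 [0.0006, 0, 0.0095]
```

View pics/s22.png

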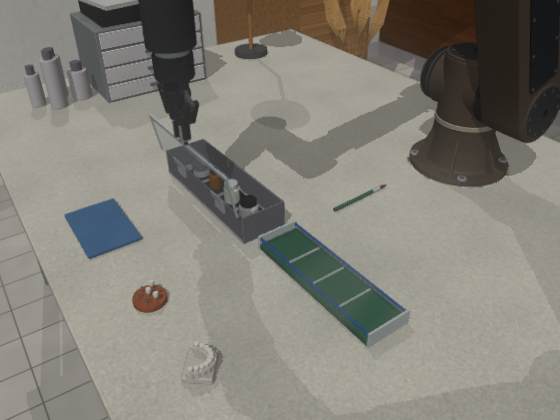

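{"op": "apply_moves", "data": {
  "claw": [1,1,1,1,1,1,1,1],
  "translation": [
    [0.0094,0,-0.0015],
    [0.0095,0,-0.0008],
    [0.0095,0,0],
    [0.0095,0,0.0006],
    [0.0094,0,0.0013],
    [0.0093,0,0.002],
    [0.0092,0,0.0026],
    [0.009,0,0.0033]
  ],
  "yaw": [0,0,0,0,0,0,0,0]
}}

```text
time_s: 41.22
ee_pos: [553.1, -188.5, 128.0]
eef_rot: [0.001, -0.013, 1.0, 0.0]
force: [2.7, 2.8, 3.0]
width: 20.4
```

{"op": "apply_moves", "data": {
  "claw": [1,1,1,1,1,1,1,1],
  "translation": [
    [0.0087,0,0.004],
    [0.0084,0,0.0045],
    [0.008,0,0.005],
    [0.0076,0,0.0057],
    [0.0072,0,0.0062],
    [0.0068,0,0.0067],
    [0.0062,0,0.0072],
    [0.0057,0,0.0076]
  ],
  "yaw": [0,0,0,0,0,0,0,0]
}}

```text
time_s: 41.88
ee_pos: [493.2, -190.1, 79.3]
eef_rot: [-0.001, -0.012, 1.0, 0.0]
force: [1.9, 5.0, 0.4]
width: 20.1
```

```bash
python3 - <<'E'
from h import *
cap('scene','s23.png')
s=bot.sense();p=s['ee_pos'];print(p.round(1),s['width'],s['force'])
ax=np.array([0.9997,0.026,0]);H=np.array([547.5,-188.1,62])+56*ax
g=p+[0,0,55];d=[(g-H)@ax,g[2]-62];r=np.hypot(*d);a=np.arctan2(d[1],-d[0]);print(r,a)
E
```

```text
[ 492.1 -190.    77.9] 20.146824662942407 [ 1.19300027  2.46103182 -2.39812484]
132.07078871320047 0.5663108403533544
```

View pics/s23.png

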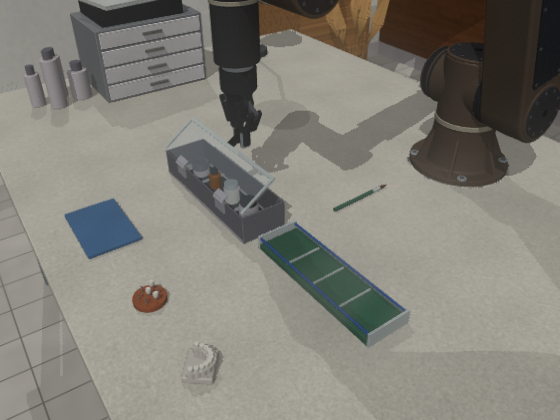

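{"op": "apply_moves", "data": {
  "claw": [1,1,1,1,1,1,1,1],
  "translation": [
    [0.0052,0,0.008],
    [0.0046,0,0.0084],
    [0.004,0,0.0087],
    [0.0033,0,0.009],
    [0.0027,0,0.009],
    [0.002,0,0.0093],
    [0.0013,0,0.0085],
    [0.0003,0,0.004]
  ],
  "yaw": [0,0,0,0,0,0,0,0]
}}

```text
time_s: 42.6
ee_pos: [470.5, -190.7, 14.2]
eef_rot: [-0.001, -0.012, 1.0, 0.0]
force: [0.3, 6.1, 1.6]
width: 19.9
```

{"op": "apply_moves", "data": {
  "claw": [1,1,1,1,1,1,1,1],
  "translation": [
    [0,0,0],
    [0,0,0],
    [0,0,0],
    [0,0,0],
    [0,0,0],
    [0,0,0],
    [0,0,0],
    [0,0,0]
  ],
  "yaw": [0,0,0,0,0,0,0,0]
}}

```text
time_s: 43.27
ee_pos: [470.6, -190.7, 15.3]
eef_rot: [-0.001, -0.012, 1.0, 0.0]
force: [-0.0, 4.9, 1.2]
width: 20.4
```

{"op": "apply_moves", "data": {
  "claw": [0.3,0,0,0,0,0,0,0],
  "translation": [
    [0,0,0],
    [0,0,0],
    [0,0,0],
    [0,0,0],
    [0,0,0],
    [0,0,0],
    [0,0,0],
    [0,0,0]
  ],
  "yaw": [0,0,0,0,0,0,0,0]
}}

```text
time_s: 43.93
ee_pos: [471.2, -190.8, 15.5]
eef_rot: [-0.0, -0.012, 1.0, -0.0]
force: [0.4, 0.4, 0.5]
width: 42.7
```

{"op": "apply_moves", "data": {
  "claw": [0,0,0,0,0,0,0,0],
  "translation": [
    [0,0,-0.01],
    [0,0,-0.02],
    [0,0,-0.03],
    [0,0,-0.035],
    [0,0,-0.035],
    [0.01,0.02,-0.035],
    [0,0.03,-0.02],
    [0,0.03,0]
  ],
  "yaw": [0,0,0,0,0,0,0,0]
}}

```text
time_s: 44.6
ee_pos: [461.3, -110.9, 206.4]
eef_rot: [0.004, -0.012, 1.0, -0.0]
force: [1.0, 0.2, -1.0]
width: 42.8
```

{"op": "apply_moves", "data": {
  "claw": [0,0,0,0,0,0,0,0],
  "translation": [
    [0,0.03,0],
    [0,0.02,0],
    [0,0,0],
    [0,0,0],
    [0,0,0],
    [0,0,0],
    [0,0,0],
    [0,0,0]
  ],
  "yaw": [0,0,0,0,0,0,0,0]
}}

```text
time_s: 45.27
ee_pos: [457.9, -61.7, 200.3]
eef_rot: [-0.0, -0.012, 1.0, -0.0]
force: [0.5, -0.1, -0.2]
width: 42.6
```

```bash
python3 - <<'E'
from h import *
c=cap('scene','s24.png');w=cap('wrist','w24.png');s=bot.sense();print(s['ee_pos'],s['force'],s['time_s'])
cv2.imwrite('pics/s24c.png',cv2.resize(c['color'][110:250,150:310][:,:,::-1],None,fx=4,fy=4,interpolation=cv2.INTER_CUBIC))
print('tab tip shut/0.04',proj(c,(456,-190,65)),proj(c,(456,-190,65+5.9)))
E
```

```text
[457.88049895 -61.55832916 200.28720364] [-0.19952274 -0.33682359 -0.33384628] 45.3667
tab tip shut/0.04 [258.08295895 159.48440802] [257.98574195 157.18666899]
```

View pics/s24c.png

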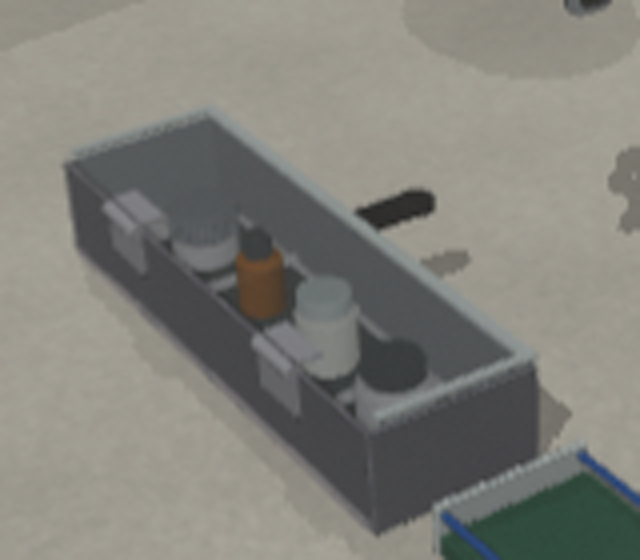

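View pics/w24.png

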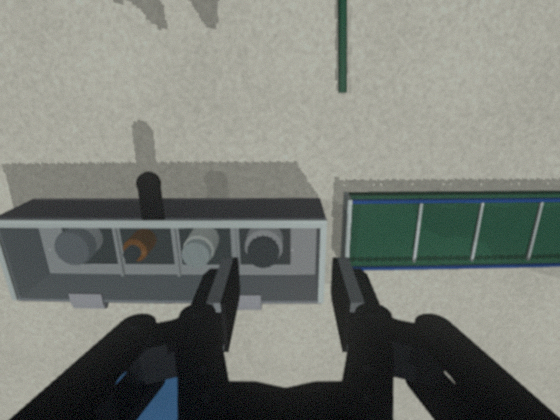

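```bash
python3 - <<'E'
from h import *
import pickle
a=pickle.load(open('scene0.pkl','rb'))['color'];b=bot.capture('scene')['color']
for im in (a,b):
    r=im[148:180,232:270].astype(int).sum(2)<120
    v,u=np.nonzero(r); print(r.sum(),u.max()+232,v.min()+148,u.mean()+232,v.mean()+148)
d=np.abs(a.astype(int)-b).sum(2)[135:240,160:290]; print((d>60).sum())
cv2.imwrite('pics/d.png',cv2.resize(np.clip(d,0,255).astype('uint8'),None,fx=4,fy=4))
E
```

```text
Traceback (most recent call last):
ValueError: zero-size array to reduction operation maximum which has no identity
```

```bash
python3 - <<'E'
from h import *
import pickle
a=pickle.load(open('scene0.pkl','rb'))['color'];b=bot.capture('scene')['color']
for im in (a,b):
    r=im[148:172,241:264].astype(int).sum(2)<180
    v,u=np.nonzero(r); print(r.sum(),u.max()+241,v.min()+148,(u.mean()+241).round(2),(v.mean()+148).round(2))
d=np.abs(a.astype(int)-b).sum(2)[135:240,160:290]; print((d>60).sum())
cv2.imwrite('pics/d.png',cv2.resize(np.clip(d,0,255).astype('uint8'),None,fx=4,fy=4))
E
```

```text
93 257 158 249.18 161.73
92 257 158 249.25 161.74
754
```

View pics/d.png

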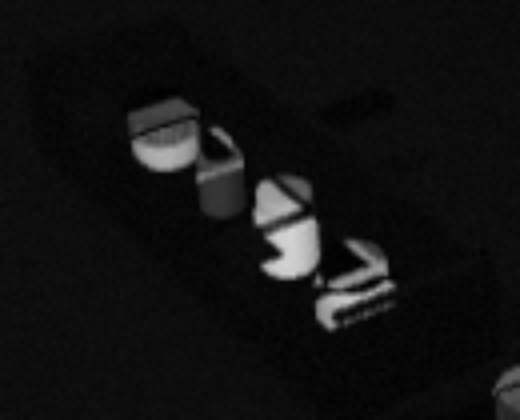

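The lid's tab is back at its starting pixel position (within 0.1 px), and only the containers differ from the first picture. I'm handing in.

```bash
python3 -c "
from workcell import bot
print(bot.close_job())"
```

```text
the job is handed in; nothing more can be done
None
```

The job is done and handed in at about 45 s. I opened the lid by its tab to its stop. I then moved the powder jar, stain jar, bottle and paste pot into cells 0 to 3, keeping their rack order, and closed the lid by the tab.

**Last checks:**
- **Lid:** the tab is back within 0.1 pixel of where it was when shut.
- **Containers:** all four stand upright. They were released within about 1.5 mm of the mat centres I had measured from the top camera. No container tipped, and forces stayed low.
- **Robot:** it is clear of everything, with wrist force near 0.

**What failed or disagreed:**
- **Missed first grip:** the first pinch on the tab closed on nothing. Two camera views showed the fingertips about 36 mm higher than the reported TCP. I corrected every later height for this, and the grips and placings then matched.
- **Rough position reading:** one quick wrist-camera reading put the containers 4 to 10 mm off centre. On an enlarged picture I judged it a poor pixel choice, because the mat edges matched to about 1 pixel and the corrected caps came to roughly within 5 mm. A later view from above also showed the containers centred. Even the largest of those readings is inside the 20 mm limit.

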